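Pack an embossing plate into its slotted case and cover it

TASK

The brass embossing plate that leans in the slanted stand belongs in the wooden case: stand it upright in the empty middle slot between the other two plates, gently lowered all the way down and not dropped. Then put the flat wooden cover inside the rim of the case and press it down so that it lies level on its ledge. Leave the other two plates in their slots.

Things in the scene. Friction and masses are not known exactly. Their poses are not given: they have to be found in the camera images.
- plate: Loose brass plate leaning in the stand: 90 mm wide (own y), 75 mm high (own z), 5 mm thick (own x), about 0.26 kg; raised round dots on both faces, its top 25 mm plain. Origin: middle of its lower edge. At the start it leans 30 degrees from vertical; take it by its top edge with the tool leaning alike, fingers closing along its x. Either face may point either way in the case.
- plate_top (a point): Middle of the upper edge of the loose plate, 75 mm up its own z from its origin; axes as the plate's.
- stand: Fixed dark wooden stand, 92 x 122 mm, about 60 mm high. Origin: centre of its underside. The plate leans in it, top towards the stand's -x. Along the plate from its foot, the rest behind reaches 42 mm up and the lip in front 16 mm, 8 mm apart: they stop it turning upright there; the upper 33 mm is free on both faces. Draw it out along its own z, 50 mm, before turning it.
- case: Fixed open wooden case, 146 mm long (own x), 110 mm wide (own y), 93 mm to the rim; inside 130 x 94 mm, floor at z = 8 mm. Origin: centre of its underside; z up. Three slots across it at x = -42, 0, +42 mm; the outer two hold plates, the middle one is empty. The rim's inner edge is bevelled 4 mm outwards over its top 6 mm.
- case_slot (a point): Centre of the empty middle slot on the case floor, where the foot of the plate goes; axes as the case's. A slot is a pair of grooves in the long sides, 8 mm wide, from the floor up to the ledge, mouths flared to 16 mm over the top 6 mm. The plate stands with its width along y, normal along x, 2 mm spare at each end; home, its top edge is 75 mm above this point, 2 mm below the ledge.
- case_ledge (a point): Centre of the opening at the height of the ledge that carries the cover (the tops of the wood between the grooves, 7 mm wide along the long sides), 77 mm above case_slot; the rim stands 8 mm higher. Axes as the case's. The cover's origin comes here. Between case and cover stands the open clear lid of a bead organiser, 215 mm high: carry the cover over it.
- cover: Loose flat wooden cover, 126 (own x) x 90 (own y) x 6 mm, about 0.12 kg, lying on the table, handle up. Origin: centre of its underside; z up. Handle: solid bar along own x at the centre, 70 mm long, 13 mm wide, from 6 to 28 mm above the underside. It drops inside the case's rim with 2 mm spare all round, long side along the case's long side, either way round.
- plate_bars: Brass plate of the same size standing in the case's slot at x = -42 mm (upright raised bars). Stays there. Origin: middle of its lower edge.
- plate_rails: Brass plate of the same size standing in the case's slot at x = +42 mm (level raised bars). Stays there. Origin: middle of its lower edge.

How it is judged:
By the outcome, as a careful person would: the job done as asked, in the order asked, and still so for the second after the job is handed in, with the robot touching nothing.
It also fails if it takes over 66 s, if anything falls off the work surface, if the arm or the gripper's body presses on something with over 40 N, if the wrist force passes 120 N, or if a joint passes its speed limit or range.

ROBOT

A 6-joint arm with a two-finger parallel gripper is mounted at the origin on the work surface; the furniture and walls round the work are solid. World frame = base frame: x ahead of the robot, y to its left, z up, the work surface at z = 0. Lengths are in m, angles in rad, forces in N, time in s.
With the tool pointing down it reaches from about 0.225 to 0.875 m from the base axis. Payload 3.4 kg.
Tool frame: the origin (TCP) lies at the very end of the fingers, on their centre line; the grasp point (between the pads) lies ctrl.grip_point_offset behind it (ctrl.grip_point_offset is the distance from the TCP to the grasp point, in m); z points along the fingers, y is the line along which they close (so a half turn about z gives the same grasp; the last joint's range is limited). The gripper opens to 85 mm and grips with 20 to 120 N. Pads are 22 mm wide; open, the fingers measure 114 mm over their backs; the gripper's body (76 mm by 85 mm) begins 54 mm behind the grasp point. The pads swing forward as they close: fully open they stand 13 mm farther back than shut.
Start: joints at [1.05, 0.276, 1.505, -0, 1.361, -0.121], TCP at [0.224, 0.53, 0.231] pointing down, gripper open.
Joint ranges: [-2.89, 2.89], [-0.75, 2.08], [0.22, 2.7], [-1.18, 4.32], [0.11, 2.71], [-2.7, 2.7]. Speed limits (rad/s): [2.57, 2.57, 3.14, 3.14, 3.14, 3.14].

INTERFACE

Orientations are given as a unit quaternion [w, x, y, z].
In Python, from plant import ctrl, eyes gives the robot as it stands. The module is installed in compiled form; this text tells all that it offers.
- The arm moves only by the tool step_arm, never from a script. Its argument "plan" is a list of rows, each a list of 5 numbers: the shift along the tool's x, y, z in mm, then the turn about the tool's z in rad, then the finger opening in mm, from 0 to 85.4. In form: [[dx, dy, dz, yaw, hand], ...]. A call has 1 to 12 rows; each row shifts and turns the commanded pose from where the row before left it, along the tool's axes as they then stand; what a row does not reach is not made up. A row lasts 1/12 s, in which the tool goes at most 41.7 mm and 7.16 degrees, less where a joint would pass 70% of its speed; a pose out of reach is approached as far as the arm can. A call with a gripper value outside its range is refused whole. The fingers move at their own pace and stop on an object; "grip_force" is the grip in N (left out, the last holds). Time passes only in rows, so rows that do not move let the fingers close. It gives the time, the measured TCP pose, the force, the opening and the grip force at its end, in the units of the state.
- ctrl.get_state(): the state, without advancing time (a new reading comes with each control period).
- eyes.capture(name): name is "side" or "top"; returns a dict with "image" (420x560x3 uint8, red, green, blue), "intrinsics" (3x3 intrinsics, pixels), "k1" (the pictures are not rectified: a ray, as slopes to the right and down, at radius r is drawn at 1 + k1 r^2 times it, then the intrinsics apply), "eye" and "rotation" of the camera in the world. Camera axes: x right, y up, looking along -z (the intrinsics and any distortion apply to the point x, -y, -z); pixel columns grow to the right and rows downward; lengths in m; the calibration is good to about 2 mm. A picture is of the moment at which its call begins. There is no depth.
- ctrl.sign_off(): hands the job in; it is judged then, once.
The state is a dict: "t": time; "q": joint angles; "qd": joint speeds; "effort": joint torques, N m; "position": TCP position; "tcp_rot": TCP orientation; "ft_force": force on the tool from outside, world axes, zero at the start; "torque": the same for the moment, N m; "grip_width": opening from 0.0 (shut) to 1.0 (fully open); "grasp_force": force on a finger pad.
Only numpy, scipy, OpenCV 4.12 (cv2) and the standard library are available. Lean on these libraries where they do the work, as an engineer would, in place of code of your own. Each camera call takes 0.05 s, during which the arm holds its last target. There are 200 camera calls.

## Working session

There is one attempt and no reset: what is moved stays moved. The work goes in short steps, Python scripts to look and compute and a tool call to move; the robot and the scene stay as the last step left them, time stands still between calls to the robot, and variables do not carry over. Pictures are saved under pics/ and viewed, at most 10 in all, crops included, and the job is handed in when it is done.

Besides the shell and the picture viewer there is one more tool, called after "Emit:" as name(argument=value, ...), one argument or row to a line, values as JSON. step_arm: Moves the arm, as the interface text tells. Its arguments: {"type":"object","properties":{"plan":{"type":"array","items":{"type":"array","items":{"type":"number"}}},"grip_force":{"type":"number"}},"required":["plan"]}

```bash
mkdir -p pics; python3 - <<'E'
from plant import ctrl, eyes
import cv2, numpy as np
print(ctrl.get_state(), ctrl.grip_point_offset)
for n in("side","top"):
    c=eyes.capture(n); cv2.imwrite(f"pics/{n}0.png",cv2.resize(c["image"][:,:,::-1],(784,588)))
    cv2.imwrite(f"pics/raw_{n}0.png",c["image"][:,:,::-1])
    print(n,c["intrinsics"],c["k1"],c["eye"],c["rotation"])
E
```

```text
{'t': 0.0, 'q': array([ 1.05002480e+00,  2.76579042e-01,  1.50612762e+00,  3.72936899e-06,
        1.36070144e+00, -1.20991482e-01]), 'qd': array([-0.00029067, -0.00072058, -0.00324286,  0.0005097 ,  0.00177974,
       -0.00060907]), 'effort': array([-6.87003539e-04, -4.16774368e+01, -2.45807523e+01, -3.88284468e-05,
        1.07353643e-02, -2.78031371e-05]), 'position': array([0.22353375, 0.52919847, 0.23045101]), 'tcp_rot': array([-2.88028601e-04,  1.98561848e-01,  9.80087939e-01, -8.60814507e-04]), 'ft_force': array([-0.01373416,  0.49547723, -0.99673221]), 'torque': array([ 0.03859791, -0.00449295,  0.02518138]), 'grasp_force': 0.0, 'grip_width': 1.0035087561065879} 0.0187
side [[394.24618235   0.         278.60298809]
 [  0.         394.24618235 209.96503159]
 [  0.           0.           1.        ]] -0.04455857302041024 [ 0.38548664 -0.67349784  0.68086818] [ 0.90756429  0.40137782 -0.04286522 -0.11569563]
top [[478.94773161   0.         282.66253048]
 [  0.         478.94773161 209.07271059]
 [  0.           0.           1.        ]] -0.06799311593608798 [ 0.39796724 -0.03743304  1.13156714] [-0.70371775 -0.03790776  0.04863531  0.70779865]
```

View pics/side0.png

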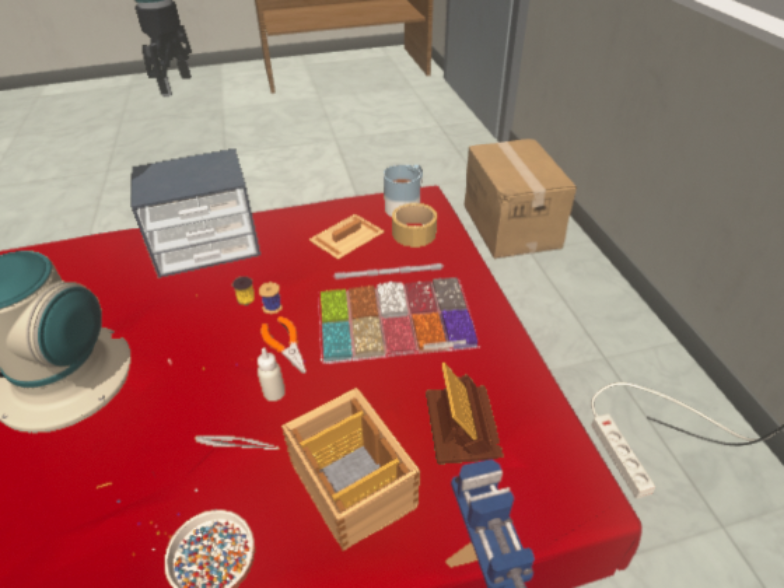

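View pics/top0.png

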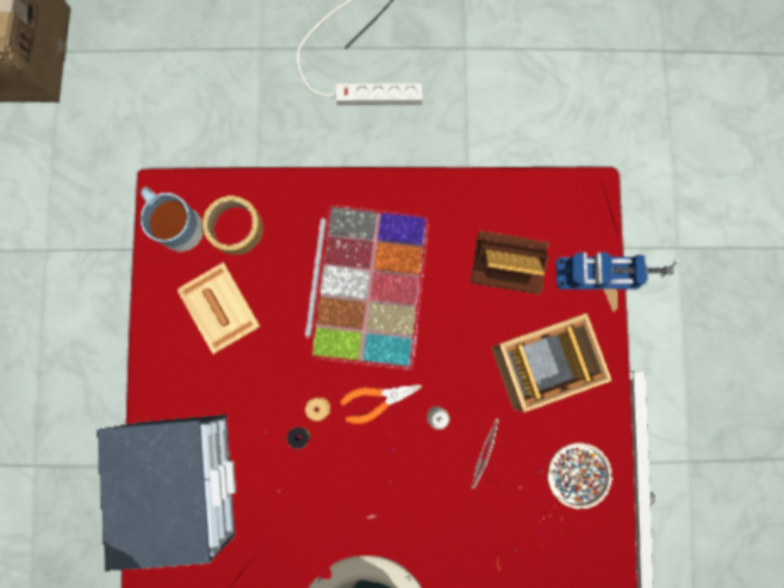

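The side view shows the stand near (465,420), the case near (350,470) and the cover near (347,236). The top view shows the stand at (510,262), the case at (552,362), the cover at (218,308) and the clear lid at (317,277). Next I'll enlarge these for measuring.

```bash
python3 - <<'E'
import cv2, numpy as np
t=cv2.imread("pics/raw_top0.png"); s=cv2.imread("pics/raw_side0.png")
def crop(im,x,y,w,h,k): return cv2.resize(im[y:y+h,x:x+w],None,fx=k,fy=k,interpolation=cv2.INTER_CUBIC)
def grid(im,x,y,k):
    for u in range(0,im.shape[1],10*k): cv2.putText(im,str(x+u//k),(u,10),0,.35,(255,255,255),1); cv2.line(im,(u,12),(u,16),(255,255,255),1)
    for v in range(0,im.shape[0],10*k): cv2.putText(im,str(y+v//k),(0,v+4),0,.35,(255,255,255),1)
    return im
cv2.imwrite("pics/c1.png",grid(crop(t,330,160,110,140-3,6)[:600],330,160,6)[:600])
a=grid(crop(s,195,250,170,140,4),195,250,4)
cv2.imwrite("pics/c2.png",a)
E
```

```text
(no output)
```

View pics/c1.png

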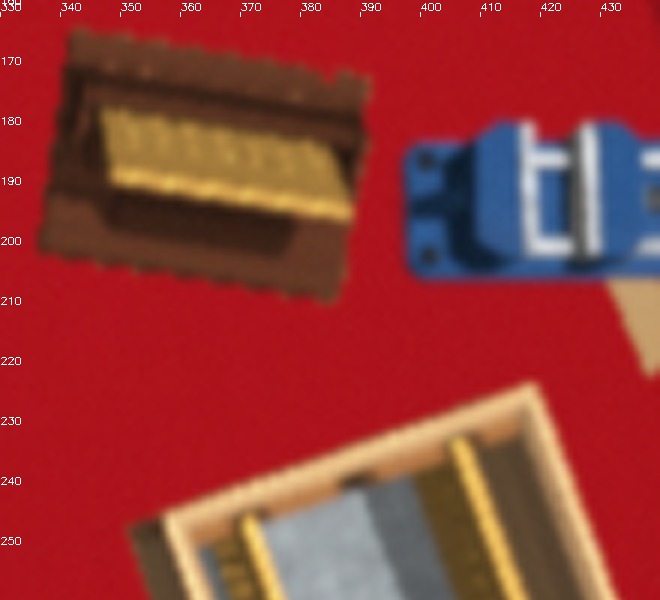

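View pics/c2.png

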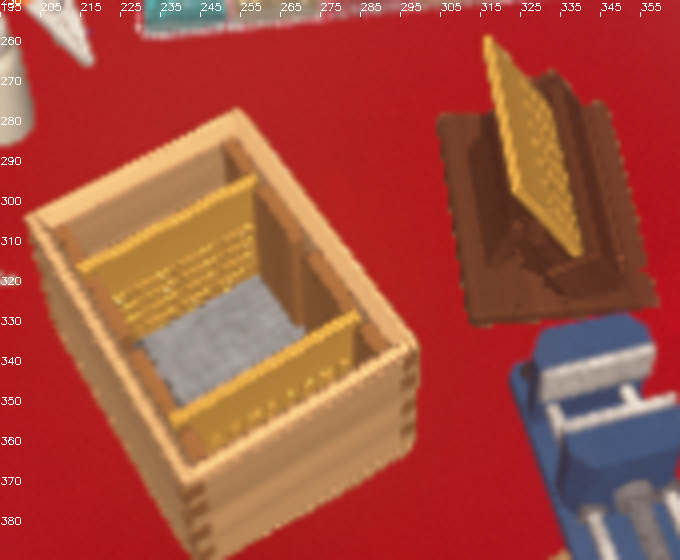

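The crops show the plate's top edge from about (349,190) to (388.5,195) in the top view, and from (316.5,259.5) to (324,298) in the side view. The case rim corners are clear in both views. Now I'll fit the poses.

```bash
cat > h.py <<'E'
import numpy as np
from scipy.spatial.transform import Rotation as R
from scipy.optimize import least_squares
C={"side":(394.24618235,278.60298809,209.96503159,-0.04455857302041024,[ 0.38548664,-0.67349784,0.68086818],[0.90756429,0.40137782,-0.04286522,-0.11569563]),
"top":(478.94773161,282.66253048,209.07271059,-0.06799311593608798,[0.39796724,-0.03743304,1.13156714],[-0.70371775,-0.03790776,0.04863531,0.70779865])}
def proj(n,P):
    f,cx,cy,k,e,q=C[n]; p=R.from_quat(q,scalar_first=True).inv().apply(np.atleast_2d(P)-e)
    s=np.c_[p[:,0],-p[:,1]]/-p[:,2:]; s=s*(1+k*(s**2).sum(1,keepdims=True)); return s*f+[cx,cy]
def tri(pt,ps):
    r=least_squares(lambda X:np.r_[proj("top",X)[0]-pt,proj("side",X)[0]-ps],[.5,0,.05]); return r.x,np.abs(r.fun).max()
def rect(L,W,z,x,y,a):
    c,s=np.cos(a),np.sin(a); q=np.array([[1,1],[1,-1],[-1,-1],[-1,1]])*[L/2,W/2]
    return np.c_[q@[[c,s],[-s,c]]+[x,y],np.full(4,z)]
def fit(L,W,z,x0,top=None,side=None):
    def f(v):
        P=rect(L,W,z+0*v[0],*v); return np.concatenate([(proj(n,P)-o).ravel() for n,o in(("top",top),("side",side)) if o is not None])
    r=least_squares(f,x0); return r.x,r.fun.reshape(-1,2).round(1).tolist()
E
python3 - <<'E'
from h import *
# corner order: (+x,+y),(+x,-y),(-x,-y),(-x,+y)
# case own x: toward image right-up in top (world -y,+x). 
top=np.array([[418.8,224.2],[434,271],[373.6,292.9],[357.2,245.8]])
side=np.array([[298.8,335.5],[242.5,368],[202,304.2],[254.5,277.5]])
for kw in(dict(top=top),dict(side=side),dict(top=top,side=side)):
    print("case",fit(.146,.110,.093,[.45,-.25,-1.2],**kw))
ct=np.array([[159.3,187.9],[185,231.4],[152,252],[127,207.9]]); cs=np.array([[350,215],[383,233],[344,257],[310,238]])/1.4
# top order: try long side mapping
for n,o in(("top",ct),("side",cs)):
    for a in (0.5,-1.0):
        for sh in range(4):
            r=fit(.126,.09,.006,[.5,.3,a],**{n:np.roll(o,sh,0)})
            if np.abs(r[1]).max()<4: print("cover",n,r)
st=np.array([[342,164],[392,172],[385,210],[337,201]])
for z in (0,.01): print("stand",fit(.092,.122,z,[.6,-.2,0],top=st))
for a,b in(([349,190],[316.5,259.5]),([388.5,195],[324,298])): print("plate top",tri(a,b))
# lid
print("slots edges")
for a,b in(([371.5,246],[259,295]),([406,233.5],[283.5,328.5])): print(tri(a,b))
E
```

```text
case (array([ 0.41663052, -0.29969557, -1.25437676]), [[-0.4, -0.4], [1.7, 0.5], [-0.4, 0.6], [-0.9, -0.8]])
case (array([ 0.41816444, -0.30014475, -1.23932703]), [[1.2, -0.9], [-0.8, 2.1], [-0.7, -0.7], [0.3, -1.5]])
case (array([ 0.41761446, -0.29995354, -1.24504853]), [[-0.6, -1.0], [1.9, -0.3], [0.0, 0.3], [-0.9, -0.8], [0.7, -0.6], [-1.5, 2.1], [-0.9, -1.0], [0.3, -1.5]])
cover top (array([0.51277274, 0.24524779, 0.54847505]), [[-0.7, -0.8], [-0.4, -0.5], [0.5, 0.9], [0.6, 0.4]])
cover top (array([ 0.51277274,  0.24524779, -2.59311759]), [[0.5, 0.9], [0.6, 0.4], [-0.7, -0.8], [-0.4, -0.5]])
cover top (array([0.51277274, 0.24524779, 0.54847506]), [[-0.7, -0.8], [-0.4, -0.5], [0.5, 0.9], [0.6, 0.4]])
cover top (array([ 0.51277274,  0.24524779, -2.59311758]), [[0.5, 0.9], [0.6, 0.4], [-0.7, -0.8], [-0.4, -0.5]])
cover side (array([0.51502912, 0.24362639, 0.62775631]), [[1.4, -0.9], [0.4, -2.9], [-1.5, 1.1], [-0.1, 2.3]])
cover side (array([0.51502912, 0.24362639, 3.76934872]), [[-1.5, 1.1], [-0.1, 2.3], [1.4, -0.9], [0.4, -2.9]])
cover side (array([0.51502912, 0.24362639, 0.62775591]), [[1.4, -0.9], [0.4, -2.9], [-1.5, 1.1], [-0.1, 2.3]])
cover side (array([ 0.51502912,  0.24362639, -2.51383641]), [[-1.5, 1.1], [-0.1, 2.3], [1.4, -0.9], [0.4, -2.9]])
stand (array([ 0.59060723, -0.25130927, -0.1797793 ]), [[0.1, -0.2], [-0.4, 0.6], [1.2, -0.3], [-0.9, -0.1]])
stand (array([ 0.5889172 , -0.24942525, -0.17972568]), [[-0.1, -0.4], [-0.1, 0.4], [1.4, -0.1], [-1.1, 0.0]])
plate top (array([ 0.57015127, -0.20112427,  0.08890356]), np.float64(0.9328242822252832))
plate top (array([ 0.5570841 , -0.28903495,  0.08703268]), np.float64(0.11067381261676701))
slots edges
(array([ 0.44545991, -0.24887869,  0.08149337]), np.float64(0.503062212983366))
(array([ 0.47187775, -0.32669033,  0.08139007]), np.float64(0.23455738261517922))
```

```bash
cat >> h.py <<'E'
def rows(d,n,yaw=0,hand=85,pose=None):
    "world shift d (mm) + turn yaw about tool z in n rows -> rounded tool rows"
    from plant import ctrl
    s=ctrl.get_state(); M=R.from_quat(pose if pose is not None else s["tcp_rot"],scalar_first=True)
    out=[]; acc=np.zeros(3); d=np.array(d,float)
    for i in range(n):
        v=np.round(M.inv().apply(d*(i+1)/n-acc),0); acc+=M.apply(v); y=round(yaw/n,3)
        out.append([*v.tolist(),y,hand]); M=M*R.from_rotvec([0,0,y])
    print([[int(a),int(b),int(c),e,f] for a,b,c,e,f in out[:]]); print("end err",d-acc,M.as_matrix().round(3).tolist())
def st():
    from plant import ctrl
    s=ctrl.get_state(); M=R.from_quat(s["tcp_rot"],scalar_first=True).as_matrix()
    print("t",round(s["t"],2),"q",s["q"].round(3),"p",s["position"].round(4),"F",s["ft_force"].round(1),"T",s["torque"].round(2),"g",round(s["grip_width"],3),round(s["grasp_force"],1)); print("axes x,y,z",M.T.round(3).tolist())
    return s
E
python3 -c "
from h import *
rows([460,-650,70],22,1.32)"
```

```text
[[-31, -19, -3, 0.06, 85], [-32, -17, -3, 0.06, 85], [-32, -16, -3, 0.06, 85], [-34, -13, -4, 0.06, 85], [-35, -11, -3, 0.06, 85], [-35, -9, -3, 0.06, 85], [-35, -7, -3, 0.06, 85], [-36, -5, -3, 0.06, 85], [-36, -3, -3, 0.06, 85], [-36, 0, -4, 0.06, 85], [-36, 1, -3, 0.06, 85], [-36, 4, -3, 0.06, 85], [-36, 6, -3, 0.06, 85], [-35, 8, -3, 0.06, 85], [-35, 10, -3, 0.06, 85], [-34, 12, -3, 0.06, 85], [-33, 15, -4, 0.06, 85], [-33, 16, -3, 0.06, 85], [-31, 18, -3, 0.06, 85], [-30, 20, -3, 0.06, 85], [-29, 22, -3, 0.06, 85], [-28, 23, -3, 0.06, 85]]
end err [0.36858006 0.15114162 0.42711192] [[0.148, 0.989, -0.001], [0.989, -0.148, -0.001], [-0.002, -0.001, -1.0]]
```

Emit:
step_arm(
  plan=[
    [-31,-19,-4,0.06,85],
    [-32,-17,-4,0.06,85],
    [-32,-16,-4,0.06,85],
    [-34,-13,-4,0.06,85],
    [-35,-11,-4,0.06,85],
    [-35,-9,-4,0.06,85],
    [-35,-7,-4,0.06,85],
    [-36,-5,-3,0.06,85],
    [-36,-3,-3,0.06,85],
    [-36,0,-3,0.06,85],
    [-36,1,-3,0.06,85],
    [-36,4,-3,0.06,85],
  ],
)

```text
t: 1.1
position: [0.4748, 0.1737, 0.2742]
tcp_rot: [-0.0, 0.532, 0.846, -0.0]
ft_force: [-0.6, 0.9, 0.2]
grip_width: 0.996
grasp_force: 0.0
```

Emit:
step_arm(
  plan=[
    [-36,6,-3,0.06,85],
    [-35,8,-3,0.06,85],
    [-35,10,-3,0.06,85],
    [-34,12,-3,0.06,85],
    [-33,15,-4,0.06,85],
    [-33,16,-3,0.06,85],
    [-31,18,-3,0.06,85],
    [-30,20,-3,0.06,85],
    [-29,22,-3,0.06,85],
    [-28,23,-3,0.06,85],
    [0,0,0,0,85],
  ],
)

```text
t: 2.02
position: [0.6867, -0.1273, 0.3031]
tcp_rot: [0.002, 0.76, 0.65, -0.001]
ft_force: [0.6, 0.2, -0.4]
grip_width: 0.991
grasp_force: 0.0
```

Emit:
step_arm(
  plan=[
    [0,40,0,0,85],
    [0,40,0,0,85],
    [0,40,0,0,85],
    [0,40,0,0,85],
    [0,40,0,0,85],
    [0,40,0,0,85],
    [0,40,0,0,85],
  ],
)

```text
t: 2.6
position: [0.9079, -0.1534, 0.2724]
tcp_rot: [0.009, 0.758, 0.653, 0.008]
ft_force: [-2.5, 0.4, -3.7]
grip_width: 1.0
grasp_force: 0.0
```

```bash
python3 -c "
from h import *
st()"
```

```text
t 2.6 q [-0.244  0.919  0.229  0.004  1.97  -0.094] p [ 0.9079 -0.1534  0.2724] F [-2.5  0.4 -3.7] T [-0.    0.08  0.06] g 1.0 0.0
axes x,y,z [[0.148, 0.989, 0.001], [0.989, -0.148, 0.024], [0.024, -0.003, -1.0]]
```

Emit:
step_arm(
  plan=[
    [0,40,0,0,85],
    [0,40,0,0,85],
    [0,40,0,0,85],
    [0,40,0,0,85],
  ],
)

```text
t: 2.93
position: [0.9689, -0.1609, 0.2405]
tcp_rot: [0.054, 0.756, 0.651, 0.045]
ft_force: [0.2, -0.1, -0.1]
grip_width: 0.99
grasp_force: 0.0
```

Emit:
step_arm(
  plan=[
    [0,-40,0,0,85],
    [0,-40,0,0,85],
    [0,-40,0,0,85],
  ],
)

```text
t: 3.18
position: [0.8775, -0.1477, 0.2254]
tcp_rot: [0.053, 0.756, 0.651, 0.045]
ft_force: [1.6, -0.2, 0.6]
grip_width: 0.997
grasp_force: 0.0
```

```bash
python3 -c "
from h import *
st()"
```

```text
t 3.18 q [-0.25   0.713  0.778  0.012  1.512 -0.101] p [ 0.8775 -0.1477  0.2254] F [ 1.6 -0.2  0.6] T [ 0.03  0.   -0.  ] g 0.997 0.0
axes x,y,z [[0.148, 0.989, -0.002], [0.979, -0.146, 0.138], [0.137, -0.022, -0.99]]
```

The lean persists after over-reaching outward. Next I'll check that over-reaching inward takes it back.

Emit:
step_arm(
  plan=[
    [0,-38,-12,0,85],
    [0,-38,-12,0,85],
    [0,-38,-12,0,85],
    [0,-38,-12,0,85],
    [0,-38,-12,0,85],
    [0,-38,-12,0,85],
    [0,-38,-12,0,85],
    [0,-38,-12,0,85],
    [0,-38,-12,0,85],
    [0,-38,-12,0,85],
    [0,-38,-12,0,85],
    [0,-38,-12,0,85],
  ],
)

```text
t: 4.18
position: [0.4085, -0.0768, 0.3084]
tcp_rot: [0.054, 0.756, 0.651, 0.045]
ft_force: [-0.1, 0.1, 1.1]
grip_width: 0.992
grasp_force: 0.0
```

Emit:
step_arm(
  plan=[
    [0,-40,0,0,85],
    [0,-40,0,0,85],
    [0,-40,0,0,85],
    [0,-40,0,0,85],
    [0,-40,0,0,85],
  ],
)

```text
t: 4.6
position: [0.213, -0.0469, 0.2795]
tcp_rot: [0.054, 0.755, 0.652, 0.045]
ft_force: [-1.1, -1.6, 0.4]
grip_width: 0.999
grasp_force: 0.0
```

```bash
python3 -c "
from h import *
st()"
```

```text
t 4.6 q [-0.661 -0.441  2.025  0.068  1.433 -0.521] p [ 0.213  -0.0469  0.2795] F [-1.1 -1.6  0.4] T [ 0.03  0.05 -0.05] g 0.999 0.0
axes x,y,z [[0.145, 0.989, -0.003], [0.98, -0.143, 0.141], [0.139, -0.023, -0.99]]
```

Emit:
step_arm(
  plan=[
    [0,-25,0,0,85],
    [0,-25,0,0,85],
    [0,-25,0,0,85],
    [0,-25,0,0,85],
  ],
)

```text
t: 4.93
position: [0.1357, -0.0376, 0.2692]
tcp_rot: [0.054, 0.755, 0.652, 0.044]
ft_force: [-0.1, -1.1, -0.0]
grip_width: 0.994
grasp_force: 0.0
```

```bash
python3 -c "
from h import *
st()"
```

```text
t 4.93 q [-1.197 -0.621  2.093  0.119  1.597 -1.042] p [ 0.1357 -0.0376  0.2692] F [-0.1 -1.1 -0. ] T [-0.02  0.02 -0.  ] g 0.994 0.0
axes x,y,z [[0.147, 0.989, -0.003], [0.98, -0.145, 0.138], [0.136, -0.023, -0.99]]
```

```bash
cat > fk.py <<'E'
from h import *
Q=np.array([[1.05,.2766,1.5061,0,1.3607,-.121],[-.244,.919,.229,.004,1.97,-.094],[-.25,.713,.778,.012,1.512,-.101],[-.661,-.441,2.025,.068,1.433,-.521],[-1.197,-.621,2.093,.119,1.597,-1.042]])
P=np.array([[.22353,.5292,.23045],[.9079,-.1534,.2724],[.8775,-.1477,.2254],[.213,-.0469,.2795],[.1357,-.0376,.2692]])
def fk(q,v):
    a,L1,L2,ph,d,h,off=v; q1,q2,q3,q4,q5=q[...,0],q[...,1],q[...,2],q[...,3],q[...,4]; S=q2+q3+q5
    al=a+L1*np.sin(q2)+L2*np.sin(q2+q3+ph)+d*np.sin(S); z=h+L1*np.cos(q2)+L2*np.cos(q2+q3+ph)+d*np.cos(S)
    return np.stack([np.cos(q1)*al-np.sin(q1)*off,np.sin(q1)*al+np.cos(q1)*off,z],-1),al
r=least_squares(lambda v:np.r_[(fk(Q,v)[0]-P).ravel(),(v-[0,.4,.4,0,.35,.2,.08])*1e-3],[0,.4,.4,0,.35,.2,.08]); V=r.x
if __name__=="__main__":
    print(V.round(4),np.abs(r.fun).max(), fk(Q,V)[1])
E
python3 fk.py
```

```text
[-0.0008  0.6301  0.426   0.1409  0.3652  0.1373  0.084 ] 0.026521466896950396 [0.57036457 0.91789972 0.88698307 0.19660661 0.0847221 ]
```

```bash
cat > fk.py <<'E'
from h import *
Q=np.array([[1.05,.2766,1.5061,0,1.3607,-.121],[-.244,.919,.229,.004,1.97,-.094],[-.25,.713,.778,.012,1.512,-.101],[-.661,-.441,2.025,.068,1.433,-.521],[-1.197,-.621,2.093,.119,1.597,-1.042]])
P=np.array([[.22353,.5292,.23045],[.9079,-.1534,.2724],[.8775,-.1477,.2254],[.213,-.0469,.2795],[.1357,-.0376,.2692]])
def fk(q,v):
    a,L1,L2,d,h,off=v; Z=np.zeros(3)
    T=R.from_rotvec([0,0,q[0]]); A=R.from_rotvec([0,q[1],0]); B=R.from_rotvec([0,q[1]+q[2],0]); 
    W=B*R.from_rotvec([0,0,q[3]])*R.from_rotvec([0,q[4],0])
    return T.apply(np.array([a,off,h])+A.apply([0,0,L1])+B.apply([0,0,L2])+W.apply([0,0,d]))
if __name__=="__main__":
  for sg in(1,):
    f=lambda v:np.r_[np.concatenate([fk(q,v)-p for q,p in zip(Q,P)]),(v-[0,.4,.4,.35,.2,.07])*1e-3]
    r=least_squares(f,[0,.4,.4,.35,.2,.07]); print(r.x.round(4),r.fun[:15].reshape(5,3).round(4).tolist())
E
python3 fk.py
```

```text
[-0.005   0.6383  0.4287  0.3747  0.0805  0.0689] [[0.0091, 0.0149, -0.0008], [-0.0154, 0.0037, -0.0034], [0.0046, -0.0018, 0.001], [0.0009, -0.0002, 0.0016], [-0.002, 0.0072, 0.0016]]
```

```bash
sed -i 's/a,L1,L2,d,h,off=v/a,L1,L2,d,h,off,e=v/; s/\[0,0,L2\]/[e,0,L2]/; s/\[0,.4,.4,.35,.2,.07\]/[0,.4,.4,.35,.2,.07,0]/g' fk.py; cat >> fk.py <<'E'
    V=r.x; lims=[(-.75,2.08),(.22,2.7),(.11,2.71)]
    # for lean 30 deg: map reachable inner boundary of TCP along at each z
    for lean in(0,15,30):
      best={}
      for q2 in np.arange(-.75,1.5,.03):
        for q3 in np.arange(.22,2.7,.03):
          q5=np.pi-np.radians(lean)-q2-q3
          if not .11<q5<2.71: continue
          p=fk([0,q2,q3,0,q5],V); k=round(p[2],1); 
          if k in best and best[k][0]<p[0]: continue
          if p[0]>-.3: best[k]=(p[0].round(3),round(q2,2),round(q3,2),round(q5,2))
      print(lean,[(k,best[k]) for k in sorted(best) if .1<k<1.2])
E
python3 fk.py
```

```text
[-5.000e-04  6.298e-01  4.216e-01  3.642e-01  1.365e-01  6.940e-02
  6.050e-02] [[0.0001, -0.0, -0.0001], [0.0, 0.0002, -0.0001], [-0.0, -0.0003, 0.0001], [-0.0001, 0.0002, -0.0001], [0.0, -0.0002, 0.0002]]
0 [(np.float64(0.2), (np.float64(-0.01), np.float64(-0.75), np.float64(2.35), np.float64(1.54))), (np.float64(0.3), (np.float64(-0.017), np.float64(-0.75), np.float64(1.93), np.float64(1.96))), (np.float64(0.4), (np.float64(-0.06), np.float64(-0.75), np.float64(1.66), np.float64(2.23))), (np.float64(0.5), (np.float64(-0.139), np.float64(-0.75), np.float64(1.36), np.float64(2.53))), (np.float64(0.6), (np.float64(-0.188), np.float64(-0.75), np.float64(1.21), np.float64(2.68))), (np.float64(0.7), (np.float64(-0.099), np.float64(-0.57), np.float64(1.03), np.float64(2.68))), (np.float64(0.8), (np.float64(0.184), np.float64(-0.09), np.float64(0.55), np.float64(2.68)))]
15 [(np.float64(0.2), (np.float64(0.082), np.float64(-0.75), np.float64(2.38), np.float64(1.25))), (np.float64(0.3), (np.float64(0.08), np.float64(-0.75), np.float64(1.96), np.float64(1.67))), (np.float64(0.4), (np.float6
[... 513 characters left out ...]
.float64(2.47), np.float64(0.9))), (np.float64(0.3), (np.float64(0.173), np.float64(-0.75), np.float64(2.02), np.float64(1.35))), (np.float64(0.4), (np.float64(0.145), np.float64(-0.75), np.float64(1.78), np.float64(1.59))), (np.float64(0.5), (np.float64(0.087), np.float64(-0.75), np.float64(1.51), np.float64(1.86))), (np.float64(0.6), (np.float64(-0.028), np.float64(-0.75), np.float64(1.15), np.float64(2.22))), (np.float64(0.7), (np.float64(-0.221), np.float64(-0.75), np.float64(0.67), np.float64(2.7))), (np.float64(0.8), (np.float64(-0.163), np.float64(-0.63), np.float64(0.55), np.float64(2.7))), (np.float64(0.9), (np.float64(0.053), np.float64(-0.27), np.float64(0.22), np.float64(2.67)))]
```

```bash
python3 -c "
from h import *
rows([122,65,231],8)"
```

```text
[[10, 18, -27, 0.0, 85], [10, 18, -26, 0.0, 85], [11, 17, -27, 0.0, 85], [10, 18, -27, 0.0, 85], [10, 18, -27, 0.0, 85], [10, 18, -26, 0.0, 85], [10, 17, -27, 0.0, 85], [10, 18, -27, 0.0, 85]]
end err [ 0.18557218  0.4399759  -0.33146881] [[0.147, 0.98, 0.136], [0.989, -0.145, -0.023], [-0.003, 0.138, -0.99]]
```

Emit:
step_arm(
  plan=[
    [10,18,-27,0.0,85],
    [10,18,-26,0.0,85],
    [11,17,-27,0.0,85],
    [10,18,-27,0.0,85],
    [10,18,-27,0.0,85],
    [10,18,-26,0.0,85],
    [10,17,-27,0.0,85],
    [10,18,-27,0.0,85],
  ],
)

```text
t: 5.6
position: [0.2449, 0.0169, 0.4778]
tcp_rot: [0.053, 0.756, 0.651, 0.044]
ft_force: [0.4, -0.5, -1.1]
grip_width: 0.995
grasp_force: 0.0
```

Emit:
step_arm(
  plan=[
    [0,-40,-6,0,85],
    [0,-40,-6,0,85],
    [0,-40,-6,0,85],
    [0,-40,-6,0,85],
    [0,-40,-6,0,85],
    [0,-40,-6,0,85],
  ],
)

```text
t: 6.1
position: [0.0702, 0.0519, 0.479]
tcp_rot: [0.054, 0.772, 0.632, 0.038]
ft_force: [0.1, 1.2, -0.7]
grip_width: 0.998
grasp_force: 0.0
```

```bash
python3 -c "
from h import *
st()"
```

```text
t 6.1 q [-0.312 -0.636  1.583  0.005  2.062 -0.11 ] p [0.0702 0.0519 0.479 ] F [ 0.1  1.2 -0.7] T [0.02 0.03 0.02] g 0.998 0.0
axes x,y,z [[0.198, 0.98, -0.011], [0.972, -0.195, 0.132], [0.127, -0.036, -0.991]]
```

Emit:
step_arm(
  plan=[
    [0,-40,-6,0,85],
    [0,-40,-6,0,85],
    [0,-40,-6,0,85],
    [0,-40,-6,0,85],
  ],
)

```text
t: 6.43
position: [-0.0655, 0.0619, 0.5002]
tcp_rot: [0.036, 0.757, 0.651, 0.033]
ft_force: [0.3, 0.5, -0.8]
grip_width: 1.0
grasp_force: 0.0
```

```bash
python3 -c "
from h import *
st()"
```

```text
t 6.43 q [ 0.029 -0.753  1.504 -0.021  2.294  0.164] p [-0.0655  0.0619  0.5002] F [ 0.3  0.5 -0.8] T [0.04 0.02 0.02] g 1.0 0.0
axes x,y,z [[0.149, 0.989, 0.002], [0.984, -0.149, 0.098], [0.097, -0.013, -0.995]]
```

Emit:
step_arm(
  plan=[
    [0,-40,-4,0,85],
    [0,-40,-4,0,85],
    [0,-40,-4,0,85],
  ],
)

```text
t: 6.68
position: [-0.1359, 0.0577, 0.5502]
tcp_rot: [0.013, 0.756, 0.654, 0.021]
ft_force: [-0.0, -0.0, 0.5]
grip_width: 0.995
grasp_force: 0.0
```

```bash
python3 -c "
from h import *
st()"
```

```text
t 6.68 q [ 0.097 -0.753  1.337  0.005  2.507  0.246] p [-0.1359  0.0577  0.5502] F [-0.  -0.   0.5] T [-0.01  0.03  0.01] g 0.995 0.0
axes x,y,z [[0.144, 0.989, 0.015], [0.988, -0.144, 0.048], [0.05, 0.008, -0.999]]
```

```bash
python3 -c "
from h import *
for px in([500,130],[620,240],[784,420]):
  for z in(-.72,-.9):
    r=least_squares(lambda v:proj('side',[v[0],v[1],z])[0]-np.array(px)/1.4,[1,0]);print(px,z,r.x)
u=np.array([np.cos(-.165),np.sin(-.165),0]);n=np.array([.164,.986,0])
rows((np.r_[.72*u+.069*n][:]+[0,0,.42]-[-.1359,.0577,.5502])*1000,22)"
```

```text
[500, 130] -0.72 [1.66638672 1.97833216]
[500, 130] -0.9 [1.83097181 2.31907043]
[620, 240] -0.72 [1.75788753 0.89441585]
[620, 240] -0.9 [1.93422972 1.09587982]
[784, 420] -0.72 [ 1.75682101 -0.04233688]
[784, 420] -0.9 [1.93302615 0.03876209]
[[1, 39, 8, 0.0, 85], [0, 39, 8, 0.0, 85], [1, 39, 7, 0.0, 85], [1, 39, 8, 0.0, 85], [0, 39, 8, 0.0, 85], [1, 39, 8, 0.0, 85], [1, 39, 8, 0.0, 85], [0, 39, 8, 0.0, 85], [1, 38, 7, 0.0, 85], [1, 39, 8, 0.0, 85], [0, 39, 8, 0.0, 85], [1, 39, 8, 0.0, 85], [1, 39, 8, 0.0, 85], [0, 39, 7, 0.0, 85], [1, 39, 8, 0.0, 85], [1, 39, 8, 0.0, 85], [0, 39, 8, 0.0, 85], [1, 39, 8, 0.0, 85], [1, 39, 7, 0.0, 85], [0, 39, 8, 0.0, 85], [1, 39, 8, 0.0, 85], [1, 39, 8, 0.0, 85]]
end err [-0.31593316 -0.44340001  0.04847518] [[0.144, 0.988, 0.05], [0.989, -0.144, 0.008], [0.015, 0.048, -0.999]]
```

Emit:
step_arm(
  plan=[
    [1,39,8,0,85],
    [0,39,8,0,85],
    [1,39,8,0,85],
    [1,39,8,0,85],
    [0,39,8,0,85],
    [1,39,8,0,85],
    [1,39,8,0,85],
    [0,39,8,0,85],
    [1,39,8,0,85],
    [1,39,8,0,85],
    [0,39,8,0,85],
    [1,39,8,0,85],
  ],
)

```text
t: 7.68
position: [0.1638, 0.0444, 0.5052]
tcp_rot: [0.027, 0.759, 0.65, 0.019]
ft_force: [-0.5, -0.4, 1.0]
grip_width: 0.998
grasp_force: 0.0
```

Emit:
step_arm(
  plan=[
    [1,39,8,0,85],
    [0,39,8,0,85],
    [1,39,8,0,85],
    [1,39,8,0,85],
    [0,39,8,0,85],
    [1,39,8,0,85],
    [1,39,8,0,85],
    [0,39,8,0,85],
    [1,39,8,0,85],
    [0,41,2,0,85],
    [0,41,2,0,85],
    [0,41,2,0,85],
  ],
)

```text
t: 8.68
position: [0.6377, -0.0204, 0.4573]
tcp_rot: [0.026, 0.757, 0.652, 0.018]
ft_force: [0.1, -0.7, -0.0]
grip_width: 0.993
grasp_force: 0.0
```

Emit:
step_arm(
  plan=[
    [0,41,2,0,85],
    [0,41,2,0,85],
    [0,41,2,0,85],
    [0,41,3,0,85],
    [0,41,4,0,85],
    [0,41,5,0,85],
    [0,41,6,0,85],
    [0,41,7,0,85],
  ],
)

```text
t: 9.35
position: [0.8849, -0.0641, 0.3924]
tcp_rot: [0.052, 0.756, 0.651, 0.044]
ft_force: [-0.3, 0.1, 0.7]
grip_width: 0.995
grasp_force: 0.0
```

```bash
python3 -c "
from h import *
st()"
```

```text
t 9.35 q [-0.151  0.788  0.223 -0.     1.995 -0.002] p [ 0.8849 -0.0641  0.3924] F [-0.3  0.1  0.7] T [ 0.04  0.08 -0.02] g 0.995 0.0
axes x,y,z [[0.148, 0.989, -0.0], [0.98, -0.147, 0.135], [0.134, -0.021, -0.991]]
```

Emit:
step_arm(
  plan=[
    [0,40,6,0,85],
    [0,40,6,0,85],
    [0,40,8,0,85],
    [0,40,8,0,85],
    [0,40,10,0,85],
    [0,40,10,0,85],
  ],
)

```text
t: 9.85
position: [0.9967, -0.0899, 0.3084]
tcp_rot: [0.103, 0.75, 0.646, 0.094]
ft_force: [0.9, 0.5, 0.5]
grip_width: 0.995
grasp_force: 0.0
```

```bash
python3 -c "
from h import *
st()"
```

```text
t 9.85 q [-0.164  0.897  0.223  0.013  1.742 -0.012] p [ 0.9967 -0.0899  0.3084] F [0.9 0.5 0.5] T [-0.02  0.15  0.05] g 0.995 0.0
axes x,y,z [[0.147, 0.989, 0.009], [0.95, -0.143, 0.276], [0.274, -0.032, -0.961]]
```

Emit:
step_arm(
  plan=[
    [0,40,8,0,85],
    [0,40,8,0,85],
    [0,40,8,0,85],
    [0,40,8,0,85],
    [0,40,10,0,85],
    [0,40,10,0,85],
  ],
)

```text
t: 10.35
position: [1.0871, -0.1114, 0.2622]
tcp_rot: [0.161, 0.739, 0.637, 0.15]
ft_force: [-0.1, -0.2, -0.7]
grip_width: 0.994
grasp_force: 0.0
```

```bash
python3 -c "
from h import *
st()"
```

```text
t 10.35 q [-0.175  0.971  0.223  0.028  1.504 -0.023] p [ 1.0871 -0.1114  0.2622] F [-0.1 -0.2 -0.7] T [0.06 0.21 0.06] g 0.994 0.0
axes x,y,z [[0.144, 0.989, 0.016], [0.893, -0.137, 0.43], [0.428, -0.047, -0.903]]
```

Emit:
step_arm(
  plan=[
    [-6,40,8,0,85],
    [-6,40,8,0,85],
    [0,0,0,0,85],
  ],
)

```text
t: 10.6
position: [1.11, -0.1311, 0.2556]
tcp_rot: [0.181, 0.735, 0.632, 0.168]
ft_force: [-0.8, -0.1, -1.5]
grip_width: 0.996
grasp_force: 0.0
```

```bash
python3 -c "
from h import *
st()"
```

```text
t 10.6 q [-0.192  0.987  0.224  0.038  1.433 -0.038] p [ 1.11   -0.1311  0.2556] F [-0.8 -0.1 -1.5] T [ 0.02  0.28 -0.  ] g 0.996 0.0
axes x,y,z [[0.145, 0.989, 0.017], [0.868, -0.135, 0.478], [0.475, -0.054, -0.878]]
```

```bash
python3 -c "
from h import *
rows([482-1110,-236+131,240-256],18,0,70)"
```

```text
[[-11, -30, -15, 0.0, 70], [-11, -30, -16, 0.0, 70], [-11, -30, -15, 0.0, 70], [-10, -30, -16, 0.0, 70], [-11, -30, -15, 0.0, 70], [-11, -29, -16, 0.0, 70], [-11, -30, -15, 0.0, 70], [-11, -30, -16, 0.0, 70], [-11, -30, -15, 0.0, 70], [-10, -30, -16, 0.0, 70], [-11, -30, -15, 0.0, 70], [-11, -30, -16, 0.0, 70], [-11, -30, -15, 0.0, 70], [-11, -30, -16, 0.0, 70], [-11, -30, -15, 0.0, 70], [-10, -30, -16, 0.0, 70], [-11, -30, -15, 0.0, 70], [-11, -29, -16, 0.0, 70]]
end err [-0.2673907  -0.03065586 -0.404872  ] [[0.145, 0.868, 0.475], [0.989, -0.135, -0.054], [0.017, 0.478, -0.878]]
```

Emit:
step_arm(
  plan=[
    [-11,-30,-15,0,70],
    [-11,-30,-16,0,70],
    [-11,-30,-15,0,70],
    [-10,-30,-16,0,70],
    [-11,-30,-15,0,70],
    [-11,-29,-16,0,70],
    [-11,-30,-15,0,70],
    [-11,-30,-16,0,70],
    [-11,-30,-15,0,70],
  ],
  grip_force=25,
)

```text
t: 11.35
position: [0.8071, -0.1803, 0.2521]
tcp_rot: [0.182, 0.733, 0.633, 0.169]
ft_force: [-0.6, -1.0, 0.9]
grip_width: 0.821
grasp_force: 0.0
```

Emit:
step_arm(
  plan=[
    [-10,-30,-16,0,60],
    [-11,-30,-15,0,60],
    [-11,-30,-16,0,60],
    [-11,-30,-15,0,60],
    [-11,-30,-16,0,60],
    [-11,-30,-15,0,60],
    [-10,-30,-16,0,60],
    [-11,-30,-15,0,60],
    [-11,-29,-16,0,60],
    [0,0,0,0,60],
    [0,0,0,0,60],
  ],
)

```text
t: 12.27
position: [0.4942, -0.2335, 0.2436]
tcp_rot: [0.183, 0.734, 0.631, 0.17]
ft_force: [-0.2, -0.3, 0.3]
grip_width: 0.698
grasp_force: 0.0
```

```bash
python3 -c "
from h import *
s=st(); rows((np.array([.5774,-.2472,.0638])-s['position'])*1000,6,0,60)
from plant import eyes; import cv2
print(np.degrees(np.arccos(.878)))"
```

```text
t 12.27 q [-0.772  0.007  1.921  0.406  0.845 -0.836] p [ 0.4942 -0.2335  0.2436] F [-0.2 -0.3  0.3] T [0.05 0.23 0.01] g 0.698 0.0
axes x,y,z [[0.145, 0.989, 0.018], [0.865, -0.136, 0.483], [0.48, -0.054, -0.876]]
[[-1, -2, 33, 0.0, 60], [-1, -2, 33, 0.0, 60], [0, -2, 33, 0.0, 60], [-1, -3, 33, 0.0, 60], [-1, -2, 33, 0.0, 60], [-1, -2, 33, 0.0, 60]]
end err [ 0.16937896  0.21176111 -0.07384386] [[0.145, 0.865, 0.48], [0.989, -0.136, -0.054], [0.018, 0.483, -0.876]]
28.597962221573468
```

Emit:
step_arm(
  plan=[
    [-3,-7,20,0,60],
    [-2,-6,30,0,60],
    [0,0,35,0,60],
    [0,0,35,0,60],
    [0,0,35,0,60],
    [0,0,20,0,60],
    [0,0,12,0,60],
    [0,0,11,0,60],
    [0,0,0,0,60],
  ],
)

```text
t: 13.02
position: [0.58, -0.2461, 0.0608]
tcp_rot: [0.181, 0.733, 0.633, 0.17]
ft_force: [0.3, -0.2, 0.4]
grip_width: 0.704
grasp_force: 0.0
```

```bash
python3 - <<'E'
from h import *
from plant import eyes
import cv2
st()
t=eyes.capture("top")["image"][150:230,320:420,::-1]; s=eyes.capture("side")["image"][200:340,290:390,::-1]
k=lambda i,f:cv2.resize(i,None,fx=f,fy=f,interpolation=cv2.INTER_CUBIC)
a=k(t,4);b=k(s,4); c=np.zeros((560,800,3),np.uint8); c[:320,:400]=a; c[:560,400:]=b; cv2.imwrite("pics/g1.png",c)
E
```

```text
t 13.02 q [-0.661  0.349  2.037  0.694  0.408 -1.11 ] p [ 0.58   -0.2461  0.0608] F [ 0.3 -0.2  0.4] T [0.06 0.2  0.  ] g 0.704 0.0
axes x,y,z [[0.141, 0.99, 0.02], [0.867, -0.133, 0.48], [0.478, -0.05, -0.877]]
```

View pics/g1.png

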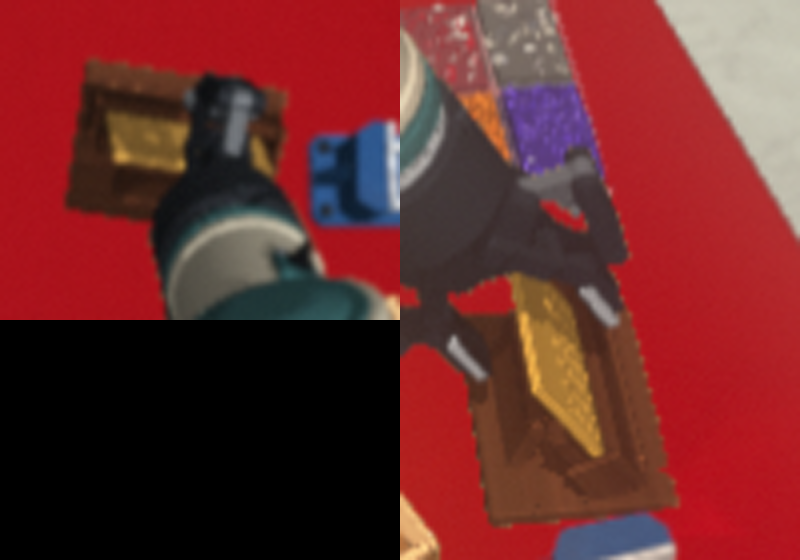

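The side view shows the two pads on either side of the plate, at (468,355) and (600,305), and roughly centred on it. I'll close.

Emit:
step_arm(
  plan=[
    [0,0,-3,0,40],
    [0,0,0,0,25],
    [0,0,0,0,15],
    [0,0,0,0,8],
    [0,0,0,0,2],
    [0,0,0,0,0],
    [0,0,0,0,0],
    [0,0,0,0,0],
  ],
  grip_force=25,
)

```text
t: 13.78
position: [0.5772, -0.2473, 0.0666]
tcp_rot: [0.183, 0.734, 0.632, 0.17]
ft_force: [-4.6, 1.0, 6.5]
grip_width: 0.054
grasp_force: 28.2
```

```bash
python3 -c "
from h import *
st()"
```

```text
t 13.78 q [-0.666  0.337  2.038  0.686  0.414 -1.103] p [ 0.5772 -0.2473  0.0666] F [-4.6  1.   6.5] T [ 0.11  0.33 -0.14] g 0.054 28.2
axes x,y,z [[0.143, 0.989, 0.018], [0.865, -0.134, 0.483], [0.48, -0.054, -0.875]]
```

Emit:
step_arm(
  plan=[
    [0,0,0,0,0],
    [0,0,0,0,0],
    [0,0,-4,0,0],
    [0,0,-8,0,0],
    [0,-1,-12,0,0],
    [0,0,-14,0,0],
    [0,0,-14,0,0],
    [0,0,-15,0,0],
    [0,0,-20,0,0],
    [0,0,-20,0,0],
    [0,0,0,0,0],
  ],
  grip_force=60,
)

```text
t: 14.7
position: [0.5241, -0.2416, 0.1623]
tcp_rot: [0.184, 0.733, 0.633, 0.169]
ft_force: [1.4, -1.4, -2.3]
grip_width: 0.045
grasp_force: 59.4
```

```bash
python3 - <<'E'
from h import *
from plant import eyes
import cv2
s=st()
im=eyes.capture("side")["image"][:,:,::-1]; cv2.imwrite("pics/g2.png",cv2.resize(im[150:390,200:420],None,fx=2.4,fy=2.4,interpolation=cv2.INTER_CUBIC))
u=np.array([np.cos(-.155),np.sin(-.155),0]);n=np.array([-u[1],u[0],0])
print((.36*u+.069*n+[0,0,.40]-s['position'])*1000)
rows((.36*u+.069*n+[0,0,.40]-s['position'])*1000,14,0,0)
E
```

```text
t 14.7 q [-0.734  0.137  2.008  0.496  0.632 -0.937] p [ 0.5241 -0.2416  0.1623] F [ 1.4 -1.4 -2.3] T [ 0.04  0.4  -0.01] g 0.045 59.4
axes x,y,z [[0.142, 0.99, 0.015], [0.865, -0.132, 0.485], [0.481, -0.056, -0.875]]
[-157.71920617  254.18304047  237.65940276]
[[17, -4, -21, 0.0, 0], [16, -4, -22, 0.0, 0], [17, -4, -21, 0.0, 0], [17, -4, -21, 0.0, 0], [16, -4, -21, 0.0, 0], [17, -4, -22, 0.0, 0], [16, -4, -21, 0.0, 0], [17, -4, -21, 0.0, 0], [17, -3, -21, 0.0, 0], [16, -4, -22, 0.0, 0], [17, -4, -21, 0.0, 0], [17, -4, -21, 0.0, 0], [16, -4, -22, 0.0, 0], [17, -4, -21, 0.0, 0]]
end err [-0.10234217 -0.16507065 -0.21023076] [[0.143, 0.865, 0.481], [0.99, -0.132, -0.055], [0.016, 0.484, -0.875]]
```

View pics/g2.png

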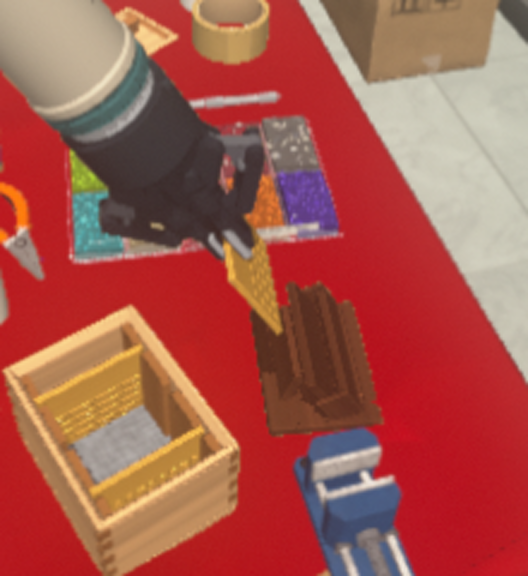

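The side view shows the plate held by its top edge, clear of the stand, with its foot at (280,330). Next I'll bring it in near the base to take the lean off.

Emit:
step_arm(
  plan=[
    [17,-4,-21,0,0],
    [16,-4,-22,0,0],
    [17,-4,-21,0,0],
    [17,-4,-21,0,0],
    [16,-4,-21,0,0],
    [17,-4,-22,0,0],
    [16,-4,-21,0,0],
    [17,-4,-21,0,0],
    [17,-3,-21,0,0],
    [16,-4,-22,0,0],
    [17,-4,-21,0,0],
    [17,-4,-21,0,0],
  ],
)

```text
t: 15.75
position: [0.3889, -0.0227, 0.3624]
tcp_rot: [0.181, 0.734, 0.632, 0.169]
ft_force: [1.0, 0.8, -2.2]
grip_width: 0.046
grasp_force: 59.3
```

Emit:
step_arm(
  plan=[
    [16,-4,-22,0,0],
    [17,-4,-21,0,0],
    [0,-33,-18,0,0],
    [0,-33,-18,0,0],
    [0,-33,-18,0,0],
    [0,-33,-18,0,0],
    [0,-33,-18,0,0],
  ],
)

```text
t: 16.33
position: [0.199, 0.0351, 0.3957]
tcp_rot: [0.185, 0.746, 0.619, 0.161]
ft_force: [0.2, -0.0, -1.4]
grip_width: 0.045
grasp_force: 59.5
```

```bash
python3 -c "
from h import *
st()"
```

```text
t 16.33 q [-0.422 -0.715  1.896  0.122  1.479 -0.217] p [0.199  0.0351 0.3957] F [ 0.2 -0.  -1.4] T [ 0.02  0.42 -0.01] g 0.045 59.5
axes x,y,z [[0.182, 0.983, 0.01], [0.864, -0.165, 0.476], [0.469, -0.078, -0.88]]
```

Emit:
step_arm(
  plan=[
    [0,-35,-16,0,0],
    [0,-35,-14,0,0],
    [0,-35,-12,0,0],
  ],
)

```text
t: 16.58
position: [0.1431, 0.0484, 0.3882]
tcp_rot: [0.174, 0.739, 0.631, 0.161]
ft_force: [-1.1, 0.8, -2.6]
grip_width: 0.046
grasp_force: 59.5
```

```bash
python3 -c "
from h import *
st()"
```

```text
t 16.58 q [ 0.065 -0.749  1.906 -0.084  1.514  0.207] p [0.1431 0.0484 0.3882] F [-1.1  0.8 -2.6] T [ 0.08  0.54 -0.01] g 0.046 59.5
axes x,y,z [[0.152, 0.988, 0.018], [0.877, -0.143, 0.459], [0.456, -0.054, -0.888]]
```

Emit:
step_arm(
  plan=[
    [0,-38,-12,0,0],
    [0,-38,-12,0,0],
    [0,-38,-12,0,0],
    [0,-38,-12,0,0],
  ],
)

```text
t: 16.92
position: [0.0915, 0.0354, 0.3761]
tcp_rot: [0.145, 0.738, 0.641, 0.154]
ft_force: [-1.5, 0.0, -3.0]
grip_width: 0.048
grasp_force: 59.5
```

```bash
python3 -c "
from h import *
st()"
```

```text
t 16.92 q [ 0.672 -0.753  1.915 -0.275  1.646  0.745] p [0.0915 0.0354 0.3761] F [-1.5  0.  -3. ] T [0.1  0.47 0.02] g 0.048 59.5
axes x,y,z [[0.131, 0.991, 0.041], [0.901, -0.136, 0.411], [0.413, -0.017, -0.911]]
```

```bash
python3 -c "
from h import *
rows([61,28,224],9,0,0)
s=st(); M=R.from_quat(s['tcp_rot'],scalar_first=True)
print(M.inv().apply([-40,1.6,0]),M.inv().apply([-40,1.6,-10]))"
```

```text
[[5, 16, -20, 0.0, 0], [5, 16, -20, 0.0, 0], [5, 16, -20, 0.0, 0], [5, 16, -20, 0.0, 0], [5, 16, -20, 0.0, 0], [5, 16, -20, 0.0, 0], [5, 15, -19, 0.0, 0], [5, 16, -20, 0.0, 0], [5, 16, -20, 0.0, 0]]
end err [ 0.13544091 -0.22864988  0.36268475] [[0.131, 0.901, 0.413], [0.991, -0.136, -0.017], [0.041, 0.411, -0.911]]
t 16.92 q [ 0.672 -0.753  1.915 -0.275  1.646  0.745] p [0.0915 0.0354 0.3761] F [-1.5  0.  -3. ] T [0.1  0.47 0.02] g 0.048 59.5
axes x,y,z [[0.131, 0.991, 0.041], [0.901, -0.136, 0.411], [0.413, -0.017, -0.911]]
[ -3.65853196 -36.26873562 -16.54551178] [ -4.0636466  -40.38191587  -7.43959994]
```

Emit:
step_arm(
  plan=[
    [5,16,-20,0,0],
    [5,16,-20,0,0],
    [5,16,-20,0,0],
    [5,16,-20,0,0],
    [5,16,-20,0,0],
    [5,16,-20,0,0],
    [5,15,-19,0,0],
    [5,16,-20,0,0],
    [5,16,-20,0,0],
  ],
)

```text
t: 17.67
position: [0.1496, 0.0688, 0.6015]
tcp_rot: [0.148, 0.738, 0.64, 0.153]
ft_force: [0.3, 0.9, -1.6]
grip_width: 0.043
grasp_force: 59.6
```

Emit:
step_arm(
  plan=[
    [-3,-32,-15,0,0],
    [-3,-32,-15,0,0],
    [-3,-32,-15,0,0],
    [-3,-32,-15,0,0],
    [-3,-32,-15,0,0],
  ],
)

```text
t: 18.08
position: [0.0927, 0.0776, 0.5954]
tcp_rot: [0.132, 0.739, 0.646, 0.136]
ft_force: [0.6, -0.4, -3.0]
grip_width: 0.044
grasp_force: 59.6
```

```bash
python3 -c "
from h import *
st()"
```

```text
t 18.08 q [ 1.223 -0.476  1.313 -0.438  2.142  1.087] p [0.0927 0.0776 0.5954] F [ 0.6 -0.4 -3. ] T [0.03 0.35 0.05] g 0.044 59.6
axes x,y,z [[0.128, 0.991, 0.03], [0.919, -0.13, 0.372], [0.372, -0.02, -0.928]]
```

```bash
python3 -c "
from h import *
rows([165,-40,-45],11,0,0)"
```

```text
[[-2, 13, 9, 0.0, 0], [-2, 12, 10, 0.0, 0], [-1, 13, 9, 0.0, 0], [-2, 13, 10, 0.0, 0], [-2, 13, 9, 0.0, 0], [-2, 12, 10, 0.0, 0], [-2, 13, 9, 0.0, 0], [-2, 13, 10, 0.0, 0], [-1, 13, 9, 0.0, 0], [-2, 12, 10, 0.0, 0], [-2, 13, 9, 0.0, 0]]
end err [0.12965312 0.0443945  0.0579093 ] [[0.128, 0.919, 0.372], [0.991, -0.13, -0.02], [0.03, 0.372, -0.928]]
```

Emit:
step_arm(
  plan=[
    [-2,13,9,0,0],
    [-2,12,10,0,0],
    [-1,13,9,0,0],
    [-2,13,10,0,0],
    [-2,13,9,0,0],
    [-2,12,10,0,0],
    [-2,13,9,0,0],
    [-2,13,10,0,0],
    [-1,13,9,0,0],
    [-2,12,10,0,0],
    [-2,13,9,0,0],
  ],
)

```text
t: 19.0
position: [0.2011, 0.052, 0.5599]
tcp_rot: [0.125, 0.741, 0.648, 0.128]
ft_force: [-1.1, 0.4, -2.3]
grip_width: 0.044
grasp_force: 59.6
```

```bash
cat >> h.py <<'E'
def wr(s):
    M=R.from_quat(s["tcp_rot"],scalar_first=True).as_matrix(); z=M[:,2]; W=s["position"]-.3642*z
    h=np.hypot(z[0],z[1]); u=np.array([z[0],z[1]])/h; n=np.array([-u[1],u[0]])
    print("lean deg",np.degrees(np.arcsin(h)).round(2),"az",np.arctan2(u[1],u[0]).round(3),"wrist al,lat",(W[:2]@u).round(4),(W[:2]@n).round(4))
    for k in([-40*u[0],-40*u[1],0],[-38*u[0],-38*u[1],-12]): print(M.T@k)
E
python3 -c "
from h import *
wr(st())"
```

```text
t 19.0 q [-1.520e-01 -5.050e-01  1.409e+00  3.600e-02  1.880e+00 -1.000e-03] p [0.2011 0.052  0.5599] F [-1.1  0.4 -2.3] T [0.04 0.32 0.02] g 0.044 59.6
axes x,y,z [[0.128, 0.991, 0.028], [0.927, -0.13, 0.351], [0.352, -0.019, -0.936]]
lean deg 20.62 az -0.055 wrist al,lat 0.0697 0.063
[ -2.92824972 -37.32331174 -14.08530277]
[ -3.11234589 -39.66979163  -2.14963602]
```

Emit:
step_arm(
  plan=[
    [-4,-30,-11,0,0],
    [-3,-30,-11,0,0],
    [-2,-30,-11,0,0],
    [-2,-30,-11,0,0],
    [-2,-30,-11,0,0],
  ],
)

```text
t: 19.42
position: [0.0579, 0.0656, 0.5587]
tcp_rot: [0.125, 0.739, 0.65, 0.125]
ft_force: [0.3, -0.1, -2.5]
grip_width: 0.044
grasp_force: 59.7
```

```bash
python3 -c "
from h import *
wr(st())"
```

```text
t 19.42 q [-6.500e-02 -6.830e-01  1.408e+00 -1.000e-03  2.062e+00  6.400e-02] p [0.0579 0.0656 0.5587] F [ 0.3 -0.1 -2.5] T [-0.02  0.33  0.01] g 0.044 59.7
axes x,y,z [[0.125, 0.992, 0.022], [0.93, -0.124, 0.347], [0.347, -0.023, -0.938]]
lean deg 20.35 az -0.067 wrist al,lat -0.0733 0.0693
[ -2.32837089 -37.43103901 -13.91028424]
[ -2.47103536 -39.72452208  -1.9637541 ]
```

Crossed as wanted. I'll push on, inward and slightly down.

Emit:
step_arm(
  plan=[
    [-2,-39,-5,0,0],
    [-2,-39,-5,0,0],
    [-2,-39,-5,0,0],
    [-2,-39,-4,0,0],
    [-2,-39,-3,0,0],
    [-2,-39,-2,0,0],
  ],
)

```text
t: 19.92
position: [-0.0981, 0.0547, 0.5938]
tcp_rot: [0.085, 0.744, 0.656, 0.1]
ft_force: [0.1, -0.0, -3.2]
grip_width: 0.051
grasp_force: 59.8
```

```bash
python3 -c "
from h import *
wr(st())"
```

```text
t 19.92 q [ 0.086 -0.752  1.217 -0.027  2.414  0.189] p [-0.0981  0.0547  0.5938] F [ 0.1 -0.  -3.2] T [ 0.02  0.2  -0.05] g 0.051 59.8
axes x,y,z [[0.12, 0.992, 0.037], [0.958, -0.126, 0.257], [0.259, 0.004, -0.966]]
lean deg 15.03 az 0.017 wrist al,lat -0.1916 0.0564
[ -5.48433908 -38.23962806 -10.37559012]
[ -5.65202155 -39.40879632   1.73246208]
```

Emit:
step_arm(
  plan=[
    [4,-39,8,0,0],
    [4,-39,8,0,0],
    [4,-39,8,0,0],
    [4,-39,8,0,0],
  ],
)

```text
t: 20.25
position: [-0.1849, 0.0762, 0.6262]
tcp_rot: [0.056, 0.746, 0.659, 0.077]
ft_force: [0.5, -0.3, -1.7]
grip_width: 0.043
grasp_force: 59.8
```

```bash
python3 -c "
from h import *
wr(st())"
```

```text
t 20.25 q [-2.000e-03 -7.520e-01  1.036e+00  3.900e-02  2.666e+00  1.600e-01] p [-0.1849  0.0762  0.6262] F [ 0.5 -0.3 -1.7] T [0.02 0.18 0.03] g 0.043 59.8
axes x,y,z [[0.12, 0.992, 0.041], [0.974, -0.126, 0.186], [0.19, 0.018, -0.982]]
lean deg 10.98 az 0.093 wrist al,lat -0.2464 0.0931
[ -8.47741165 -38.34204116  -7.61717607]
[ -8.54687313 -38.65620486   4.54409344]
```

```bash
python3 -c "
from h import *
rows([120,-6,-125],5,0,0);rows([-25*5,5,-31*5],5,0,0)"
```

```text
[[1, 19, 29, 0.0, 0], [0, 19, 29, 0.0, 0], [1, 19, 29, 0.0, 0], [1, 19, 29, 0.0, 0], [0, 18, 29, 0.0, 0]]
end err [ 0.54650335  0.28769759 -0.25495201] [[0.12, 0.974, 0.19], [0.992, -0.126, 0.018], [0.041, 0.186, -0.982]]
[[-3, -30, 26, 0.0, 0], [-4, -31, 25, 0.0, 0], [-3, -30, 26, 0.0, 0], [-3, -30, 26, 0.0, 0], [-3, -30, 26, 0.0, 0]]
end err [-0.39023099 -0.41668576  0.37395207] [[0.12, 0.974, 0.19], [0.992, -0.126, 0.018], [0.041, 0.186, -0.982]]
```

Emit:
step_arm(
  plan=[
    [1,19,29,0,0],
    [0,19,29,0,0],
    [1,19,29,0,0],
    [1,19,29,0,0],
    [0,18,29,0,0],
  ],
)

```text
t: 20.67
position: [-0.0514, 0.0658, 0.5176]
tcp_rot: [0.05, 0.747, 0.659, 0.073]
ft_force: [2.1, -0.7, -2.0]
grip_width: 0.046
grasp_force: 59.8
```

Emit:
step_arm(
  plan=[
    [-3,-30,26,0,0],
    [-4,-31,25,0,0],
    [-3,-30,26,0,0],
  ],
)

```text
t: 20.92
position: [-0.0625, 0.0449, 0.4716]
tcp_rot: [0.018, 0.749, 0.661, 0.052]
ft_force: [0.6, -0.3, -2.4]
grip_width: 0.04
grasp_force: 59.8
```

```bash
python3 -c "
from h import *
wr(st())"
```

```text
t 20.92 q [ 0.446 -0.752  1.589 -0.007  2.195  0.567] p [-0.0625  0.0449  0.4716] F [ 0.6 -0.3 -2.4] T [-0.02  0.1   0.03] g 0.04 59.8
axes x,y,z [[0.121, 0.991, 0.055], [0.987, -0.126, 0.096], [0.102, 0.043, -0.994]]
lean deg 6.35 az 0.398 wrist al,lat -0.0805 0.0656
[-19.84065767 -34.44981343  -4.42251717]
[-19.51077672 -33.87703317   7.7250382 ]
```

Emit:
step_arm(
  plan=[
    [-14,-25,28,0,0],
    [-14,-25,28,0,0],
    [-14,-25,28,0,0],
  ],
)

```text
t: 21.17
position: [-0.0656, 0.0212, 0.4247]
tcp_rot: [0.0, 0.748, 0.662, 0.037]
ft_force: [-0.4, 0.3, -3.0]
grip_width: 0.049
grasp_force: 59.8
```

```bash
python3 -c "
from h import *
wr(st())"
```

```text
t 21.17 q [ 0.899 -0.753  1.713 -0.016  2.108  1.012] p [-0.0656  0.0212  0.4247] F [-0.4  0.3 -3. ] T [-0.09  0.05 -0.04] g 0.049 59.8
axes x,y,z [[0.12, 0.991, 0.056], [0.991, -0.123, 0.05], [0.056, 0.049, -0.997]]
lean deg 4.28 az 0.718 wrist al,lat -0.0626 0.0591
[-29.70258722 -26.6237995   -2.98824583]
[-28.88501302 -25.89097002   9.12763356]
```

Emit:
step_arm(
  plan=[
    [-19,-17,28,0,0],
    [-19,-17,28,0,0],
    [-19,-17,28,0,0],
  ],
)

```text
t: 21.42
position: [-0.0656, 0.001, 0.3797]
tcp_rot: [-0.009, 0.748, 0.663, 0.024]
ft_force: [-0.1, -0.1, -2.7]
grip_width: 0.041
grasp_force: 59.8
```

```bash
python3 -c "
from h import *
wr(st())"
```

```text
t 21.42 q [ 1.35  -0.753  1.827 -0.016  2.017  1.463] p [-0.0656  0.001   0.3797] F [-0.1 -0.1 -2.7] T [-0.03  0.03 -0.02] g 0.041 59.8
axes x,y,z [[0.119, 0.992, 0.048], [0.993, -0.12, 0.019], [0.025, 0.046, -0.999]]
lean deg 2.98 az 1.073 wrist al,lat -0.0494 0.0581
[-37.1272045  -14.73928859  -2.07943694]
[-35.85065589 -14.23250607  10.00830872]
```

Emit:
step_arm(
  plan=[
    [-32,-4,22,0,0],
    [-32,-4,22,0,0],
    [-32,-4,22,0,0],
  ],
)

```text
t: 21.67
position: [-0.0603, -0.025, 0.3531]
tcp_rot: [-0.011, 0.748, 0.663, 0.014]
ft_force: [-0.7, 0.4, -2.7]
grip_width: 0.044
grasp_force: 59.9
```

```bash
python3 -c "
from h import *
wr(st())"
```

```text
t 21.67 q [ 1.8   -0.753  1.893 -0.015  1.969  1.914] p [-0.0603 -0.025   0.3531] F [-0.7  0.4 -2.7] T [-0.08  0.05  0.05] g 0.044 59.9
axes x,y,z [[0.119, 0.992, 0.036], [0.993, -0.119, 0.001], [0.006, 0.036, -0.999]]
lean deg 2.06 az 1.412 wrist al,lat -0.0473 0.0556
[-39.94409539  -1.54763648  -1.44016133]
[-38.37861509  -1.48698185  10.62406647]
```

Lean is now 2° in the plate's own plane only, and its face is vertical. Before inserting I'll check the case pose with a model overlay.

```bash
cat > ov.py <<'E'
from h import *
from plant import eyes
import cv2,sys
x,y,a=map(float,sys.argv[1:4])
def loc(P): 
    P=np.atleast_2d(np.array(P,float)); c,s=np.cos(a),np.sin(a); return np.c_[P[:,:2]@[[c,s],[-s,c]]+[x,y],P[:,2]]
outs=[]
for n,(x0,y0,w,h,k) in dict(top=(345,215,100,90,4),side=(190,265,120,130,4.6)).items():
    im=eyes.capture(n)["image"][:,:,::-1]; cv2.imwrite(f"pics/raw_{n}1.png",im)
    c=cv2.resize(im[y0:y0+h,x0:x0+w],None,fx=k,fy=k,interpolation=cv2.INTER_CUBIC)
    def line(P,col):
        q=(((proj(n,loc(P))+.5-[x0,y0])*k-.5)*8).round().astype(int); cv2.polylines(c,[q.reshape(-1,1,2)],False,col,1,cv2.LINE_AA,3)
    for L,W,z,col in((.146,.11,.093,(0,255,0)),(.130,.094,.087,(255,255,0)),(.13,.094,.008,(255,0,255))):
        line([[sx*L/2,sy*W/2,z] for sx,sy in((1,1),(1,-1),(-1,-1),(-1,1),(1,1))],col)
    for px in(-.042,.042):
        for d in(-.0025,.0025): line([[px+d,-.045,.083],[px+d,.045,.083]],(255,0,0))
    for yy in(-.047,.047): line([[-.004,yy,.008],[-.004,yy,.079]],(0,0,255)); line([[.004,yy,.008],[.004,yy,.079]],(0,0,255))
    outs.append(c)
H=max(o.shape[0] for o in outs); cv2.imwrite(sys.argv[4],np.hstack([np.pad(o,((0,H-o.shape[0]),(0,0),(0,0))) for o in outs])[:600,:800+200]); print(H,sum(o.shape[1] for o in outs))
E
sed -i 's/190,265,120,130,4.6/195,268,108,122,3.7/' ov.py
python3 ov.py .4176 -.29995 -1.245 pics/ov1.png
```

```text
451 800
```

View pics/ov1.png

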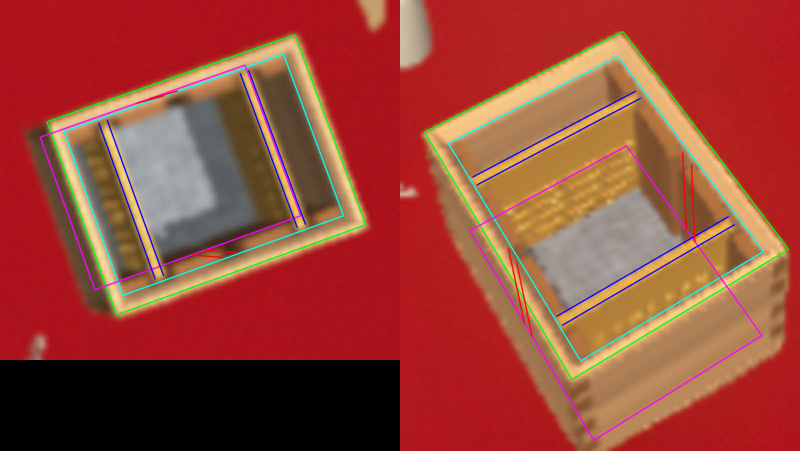

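The overlay matches both views within about 1 px. The rim, both plates and the floor all line up, so the case centre is about (0.418,-0.2995) with yaw -1.245. Now I'll swing over to the case.

```bash
python3 -c "
from h import *
from plant import ctrl
s=ctrl.get_state(); p=s['position']; M=R.from_quat(s['tcp_rot'],scalar_first=True)
for t,n,yw in(([-.083,.075,.40],4,0),([-.02,.15,.42],4,0),([.12,.15,.42],6,0),([.32,0,.38],8,.46),([.418,-.2995,.20],12,.666)):
    rows((np.array(t)-p)*1000,n,yw,0,M.as_quat(scalar_first=True)); p=np.array(t); M=M*R.from_rotvec([0,0,yw])"
```

```text
[[25, -8, -11, 0.0, 0], [25, -9, -11, 0.0, 0], [25, -8, -11, 0.0, 0], [25, -8, -11, 0.0, 0]]
end err [-0.16468405  0.28904113  0.26305191] [[0.1, 0.995, 0.006], [0.994, -0.1, 0.032], [0.033, 0.003, -0.999]]
[[20, 14, -4, 0.0, 0], [21, 14, -5, 0.0, 0], [20, 13, -4, 0.0, 0], [21, 14, -4, 0.0, 0]]
end err [ 0.18784245 -0.48689576  0.14146451] [[0.1, 0.995, 0.006], [0.994, -0.1, 0.032], [0.033, 0.003, -0.999]]
[[2, 23, 0, 0.0, 0], [3, 23, 0, 0.0, 0], [2, 24, 0, 0.0, 0], [2, 23, 1, 0.0, 0], [3, 23, 0, 0.0, 0], [2, 23, 0, 0.0, 0]]
end err [ 0.29321851 -0.0401515   0.11658877] [[0.1, 0.995, 0.006], [0.994, -0.1, 0.032], [0.033, 0.003, -0.999]]
[[-16, 27, 5, 0.058, 0], [-15, 27, 4, 0.058, 0], [-13, 29, 5, 0.058, 0], [-12, 29, 4, 0.058, 0], [-9, 30, 5, 0.058, 0], [-8, 30, 4, 0.058, 0], [-7, 31, 5, 0.058, 0], [-4, 31, 4, 0.058, 0]]
end err [-0.20686655  0.15873186 -0.36688411] [[0.535, 0.845, 0.006], [0.845, -0.535, 0.032], [0.031, -0.012, -0.999]]
[[-17, 20, 14, 0.056, 0], [-16, 22, 14, 0.056, 0], [-15, 22, 15, 0.056, 0], [-14, 23, 14, 0.056, 0], [-12, 23, 14, 0.056, 0], [-11, 25, 14, 0.056, 0], [-10, 25, 15, 0.056, 0], [-8, 25, 14, 0.056, 0], [-7, 26, 14, 0.056, 0], [-5, 26, 14, 0.056, 0], [-4, 26, 15, 0.056, 0], [-2, 27, 14, 0.056, 0]]
end err [ 0.02993872 -0.00451648  0.20454379] [[0.943, 0.332, 0.006], [0.332, -0.943, 0.032], [0.017, -0.029, -0.999]]
```

Emit:
step_arm(
  plan=[
    [25,-8,-11,0,0],
    [25,-9,-11,0,0],
    [25,-8,-11,0,0],
    [25,-8,-11,0,0],
  ],
)

```text
t: 22.1
position: [-0.0817, 0.0795, 0.4025]
tcp_rot: [-0.012, 0.749, 0.662, 0.015]
ft_force: [-0.3, 0.6, -2.4]
grip_width: 0.042
grasp_force: 59.8
```

```bash
python3 -c "
from h import *
wr(st())"
```

```text
t 22.1 q [ 1.77  -0.558  1.759 -0.015  1.905  1.888] p [-0.0817  0.0795  0.4025] F [-0.3  0.6 -2.4] T [-0.    0.01  0.  ] g 0.042 59.8
axes x,y,z [[0.123, 0.992, 0.038], [0.992, -0.123, 0.002], [0.007, 0.037, -0.999]]
lean deg 2.15 az 1.395 wrist al,lat 0.0502 0.0944
[-39.91568088  -2.1159495   -1.50372116]
[-38.37038068  -2.03403239  10.56298249]
```

Emit:
step_arm(
  plan=[
    [20,14,-4,0,0],
    [21,14,-5,0,0],
    [20,13,-4,0,0],
    [21,14,-4,0,0],
    [2,23,0,0,0],
    [3,23,0,0,0],
    [2,24,0,0,0],
    [2,23,1,0,0],
    [3,23,0,0,0],
    [2,23,0,0,0],
  ],
)

```text
t: 22.93
position: [0.1041, 0.1393, 0.4192]
tcp_rot: [-0.011, 0.751, 0.66, 0.015]
ft_force: [-0.2, 1.4, -2.4]
grip_width: 0.047
grasp_force: 59.8
```

```bash
python3 -c "
from h import *
wr(st())"
```

```text
t 22.93 q [ 0.45  -0.447  1.689  0.031  1.876  0.588] p [0.1041 0.1393 0.4192] F [-0.2  1.4 -2.4] T [0.01 0.05 0.02] g 0.047 59.8
axes x,y,z [[0.128, 0.991, 0.037], [0.992, -0.128, 0.003], [0.008, 0.037, -0.999]]
lean deg 2.14 az 1.365 wrist al,lat 0.1441 -0.0734
[-39.85183233  -3.0983867   -1.49380715]
[-38.30603453  -2.97820454  10.57251232]
```

Emit:
step_arm(
  plan=[
    [-16,29,5,0.058,0],
    [-15,29,4,0.058,0],
    [-13,31,5,0.058,0],
    [-12,31,4,0.058,0],
    [-9,32,5,0.058,0],
    [-8,31,4,0.058,0],
    [-7,31,5,0.058,0],
    [-4,31,4,0.058,0],
  ],
)

```text
t: 23.6
position: [0.3052, -0.0124, 0.3797]
tcp_rot: [-0.014, 0.879, 0.476, 0.011]
ft_force: [0.4, -0.4, -2.2]
grip_width: 0.045
grasp_force: 59.8
```

Emit:
step_arm(
  plan=[
    [-17,20,14,0.056,0],
    [-16,22,14,0.056,0],
    [-15,22,15,0.056,0],
    [-14,23,14,0.056,0],
    [-12,23,14,0.056,0],
    [-11,25,14,0.056,0],
    [-10,25,15,0.056,0],
    [-8,25,14,0.056,0],
    [-7,26,14,0.056,0],
    [-5,26,14,0.056,0],
    [-4,26,15,0.056,0],
    [-2,27,14,0.056,0],
  ],
)

```text
t: 24.6
position: [0.3966, -0.3128, 0.1975]
tcp_rot: [-0.017, 0.987, 0.16, 0.006]
ft_force: [-0.5, 0.6, -2.7]
grip_width: 0.042
grasp_force: 59.8
```

Emit:
step_arm(
  plan=[
    [0,0,0,0,0],
    [0,0,0,0,0],
  ],
)

```text
t: 24.77
position: [0.3967, -0.3118, 0.1971]
tcp_rot: [-0.019, 0.987, 0.161, 0.005]
ft_force: [-0.7, -0.3, -2.9]
grip_width: 0.049
grasp_force: 59.9
```

```bash
cat >> h.py <<'E'
def rel(target,az_x):
    "shift in tool axes (mm) to world target, and tool yaw to bring tool x to azimuth az_x"
    s=st(); M=R.from_quat(s["tcp_rot"],scalar_first=True).as_matrix(); d=(np.array(target)-s["position"])*1000
    e=(np.arctan2(M[1,0],M[0,0])-az_x+np.pi)%(2*np.pi)-np.pi
    print("shift tool",(M.T@d).round(1),"yaw",round(e,3))
E
python3 - <<'E'
from h import *
rel([.418,-.2995,.16],.3258)
from plant import eyes
import cv2
t=eyes.capture("top")["image"][195:305,340:450,::-1]; s=eyes.capture("side")["image"][230:390,180:310,::-1]
a=cv2.resize(t,None,fx=3.6,fy=3.6,interpolation=2);b=cv2.resize(s,None,fx=3,fy=3,interpolation=2)
c=np.zeros((480,786,3),np.uint8);c[:396,:396]=a;c[:,396:]=b;cv2.imwrite("pics/i1.png",c)
E
```

```text
t 24.77 q [-0.825  0.204  1.692  0.03   1.27   0.412] p [ 0.3967 -0.3118  0.1971] F [-0.7 -0.3 -2.9] T [-0.01  0.01 -0.01] g 0.049 59.9
axes x,y,z [[0.948, 0.318, 0.016], [0.318, -0.947, -0.035], [0.004, 0.038, -0.999]]
shift tool [23.5 -3.6 37.6] yaw -0.002
```

View pics/i1.png

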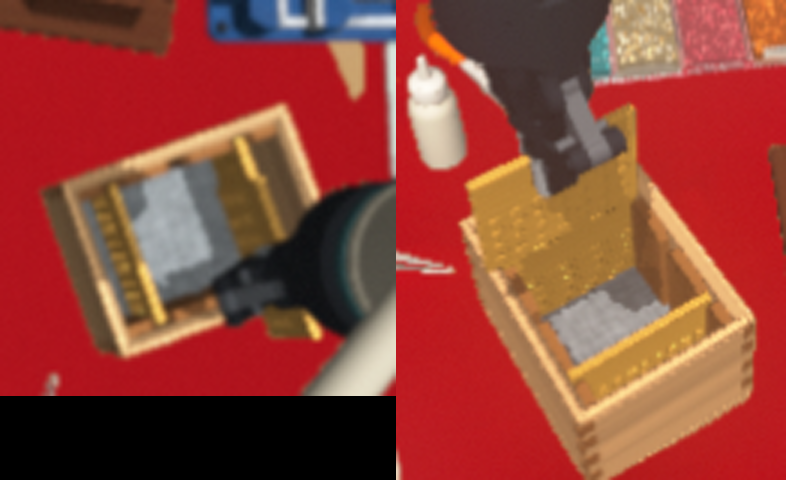

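The side view shows the plate upright in the fingers, with its top corners at crop (468,185) and (633,107). I'll check its offset in the hand.

```bash
python3 - <<'E'
from h import *
from plant import ctrl
s=ctrl.get_state(); M=R.from_quat(s["tcp_rot"],scalar_first=True).as_matrix(); p=s["position"]
ob=np.array([[180+72/3,230+185/3],[180+237/3,230+107/3]])
P=lambda v:np.array([p+M@[sx*.045+v[0],0,-v[1]] for sx in(-1,1)])
r=least_squares(lambda v:(proj("side",P(v))-ob).ravel(),[0,.025]); print("x off, top behind TCP",r.x,r.fun.round(1))
# top view: foot corners visible ~ lower part; bottom end and right end of held plate
print(proj("top",P(r.x)),proj("top",np.array([p+M@[sx*.045+r.x[0],0,.075-r.x[1]] for sx in(-1,1)])))
rel([.418,-.300,.16],.3258)
E
```

```text
x off, top behind TCP [0.00338067 0.02232578] [ 0.3  0.9 -0.3 -0.9]
[[426.07535042 287.82453783]
 [409.8181139  243.11500382]] [[413.42998348 286.17033254]
 [398.44512653 244.79882824]]
t 24.87 q [-0.821  0.201  1.693  0.031  1.271  0.413] p [ 0.3974 -0.3094  0.1987] F [-0.2  0.8 -3.1] T [-0.05  0.04 -0.  ] g 0.051 59.9
axes x,y,z [[0.947, 0.32, 0.017], [0.321, -0.947, -0.033], [0.006, 0.037, -0.999]]
shift tool [21.9 -1.  39.1] yaw 0.0
```

Emit:
step_arm(
  plan=[
    [10,0,10,0,0],
    [10,-1,10,0,0],
    [0,0,10,0,0],
    [0,0,6,0,0],
    [0,0,0,0,0],
    [0,0,0,0,0],
    [0,0,0,0,0],
  ],
)

```text
t: 25.45
position: [0.4184, -0.2981, 0.1637]
tcp_rot: [-0.017, 0.986, 0.165, 0.006]
ft_force: [0.2, -0.2, -1.9]
grip_width: 0.045
grasp_force: 59.8
```

```bash
python3 - <<'E'
from h import *
from plant import ctrl, eyes
import cv2
ps=[]
for i in range(2):
    for n in("side","top"):
        im=eyes.capture(n)["image"]
        if i==0: cv2.imwrite(f"pics/raw_{n}2.png",im[:,:,::-1])
    ps.append(ctrl.get_state()["position"])
print(np.array(ps).round(4))
s=ctrl.get_state(); M=R.from_quat(s["tcp_rot"],scalar_first=True).as_matrix(); p=np.mean(ps,0)
for n in("side","top"):
    im=cv2.imread(f"pics/raw_{n}2.png"); hsv=cv2.cvtColor(im,cv2.COLOR_BGR2HSV)
    m=cv2.inRange(hsv,(17,120,110),(30,255,255))
    k,l,stt,c=cv2.connectedComponentsWithStats(m)
    for i in range(1,k):
        if stt[i,4]>25 and 190<c[i][0]<450: 
            ys,xs=np.where(l==i); print(n,"area",stt[i,4],"left",(xs.min(),ys[xs.argmin()]),"right",(xs.max(),ys[xs.argmax()]),"top",(xs[ys.argmin()],ys.min()),"bot",(xs[ys.argmax()],ys.max()))
    for off in(0,.002,.004): print(n,off,proj(n,np.array([p+M@[sx*.045+off,0,-.024] for sx in(-1,1)]+[p+M@[sx*.045+off,0,.051] for sx in(-1,1)])).round(1).tolist())
rel([.418,-.300,.1],.3258)
E
```

```text
[[ 0.4185 -0.2985  0.1641]
 [ 0.4184 -0.2985  0.164 ]]
side area 414 left (np.int64(281), np.int64(152)) right (np.int64(311), np.int64(152)) top (np.int64(304), np.int64(147)) bot (np.int64(294), np.int64(175))
side area 29 left (np.int64(265), np.int64(274)) right (np.int64(271), np.int64(271)) top (np.int64(270), np.int64(271)) bot (np.int64(270), np.int64(278))
side area 1426 left (np.int64(214), np.int64(316)) right (np.int64(271), np.int64(294)) top (np.int64(238), np.int64(286)) bot (np.int64(229), np.int64(334))
side area 599 left (np.int64(237), np.int64(354)) right (np.int64(284), np.int64(328)) top (np.int64(283), np.int64(327)) bot (np.int64(249), np.int64(363))
side 0 [[218.7, 298.1], [269.4, 271.2], [224.2, 323.5], [270.7, 297.5]]
side 0.002 [[219.8, 297.4], [270.5, 270.6], [225.3, 322.9], [271.7, 297.0]]
side 0.004 [[221.0, 296.8], [271.5, 270.1], [226.4, 322.3], [272.7, 296.4]]
top area 51 left (np.int64(405), np.int64(232)) right (np.int64(411), np.int64(241)) top (np.int64(405), np.int64(232)) bot (np.int64(408), np.int64(243))
top area 63 left (np.int64(395), np.in
[... 362 characters left out ...]
(np.int64(413), np.int64(271)) bot (np.int64(411), np.int64(277))
top area 105 left (np.int64(220), np.int64(288)) right (np.int64(233), np.int64(290)) top (np.int64(223), np.int64(286)) bot (np.int64(225), np.int64(298))
top 0 [[415.8, 278.1], [399.9, 235.1], [404.3, 277.1], [389.7, 237.2]]
top 0.002 [[415.4, 277.1], [399.6, 234.1], [404.0, 276.2], [389.4, 236.4]]
top 0.004 [[415.1, 276.2], [399.2, 233.2], [403.7, 275.3], [389.1, 235.5]]
t 25.65 q [-0.777  0.242  1.73   0.032  1.19   0.451] p [ 0.4184 -0.2985  0.164 ] F [ 0.1 -0.3 -2.9] T [-0.08  0.03 -0.01] g 0.042 59.8
axes x,y,z [[0.946, 0.325, 0.018], [0.325, -0.945, -0.031], [0.007, 0.035, -0.999]]
shift tool [-2.   3.3 63.9] yaw 0.005
```

Emit:
step_arm(
  plan=[
    [-3,2,0,-0.005,0],
    [-0.3,0.5,14,0,0],
    [-0.3,0.5,14,0,0],
    [-0.2,0.4,12,0,0],
    [-0.2,0.3,10,0,0],
    [0,0,0,0,0],
  ],
)

```text
t: 26.15
position: [0.4154, -0.3014, 0.1118]
tcp_rot: [-0.018, 0.986, 0.167, 0.006]
ft_force: [0.5, -1.0, -3.1]
grip_width: 0.045
grasp_force: 59.9
```

```bash
python3 -c "
from h import *
rel([.4159,-.3004,.065],.3258)"
```

```text
t 26.15 q [-0.784  0.292  1.805  0.034  1.067  0.434] p [ 0.4154 -0.3014  0.1118] F [ 0.5 -1.  -3.1] T [-0.18 -0.05 -0.02] g 0.045 59.9
axes x,y,z [[0.944, 0.329, 0.017], [0.329, -0.944, -0.033], [0.005, 0.037, -0.999]]
shift tool [ 0.   0.8 46.8] yaw 0.009
```

Emit:
step_arm(
  plan=[
    [-0.2,0.3,10,0,0],
    [-0.2,0.3,10,0,0],
    [-0.2,0.3,8,0,0],
    [-0.1,0.2,6,0,0],
    [-0.1,0.1,4,0,0],
    [0,0,0,0,0],
  ],
)

```text
t: 26.65
position: [0.4157, -0.3013, 0.0745]
tcp_rot: [-0.017, 0.986, 0.167, 0.006]
ft_force: [-0.1, -1.3, -2.7]
grip_width: 0.047
grasp_force: 59.8
```

```bash
python3 -c "
from h import *
rel([.4159,-.3004,.06],.3258)"
```

```text
t 26.65 q [-0.784  0.334  1.854  0.036  0.975  0.431] p [ 0.4157 -0.3013  0.0745] F [-0.1 -1.3 -2.7] T [-0.22 -0.   -0.05] g 0.047 59.8
axes x,y,z [[0.944, 0.329, 0.017], [0.329, -0.944, -0.032], [0.006, 0.036, -0.999]]
shift tool [ 0.2 -0.3 14.5] yaw 0.01
```

Smooth so far. Foot is about 15 mm above the floor, so I'll lower slowly until it touches.

Emit:
step_arm(
  plan=[
    [-0.1,0,5,0,0],
    [0,0,4,0,0],
    [0,0,2,0,0],
    [0,0,1,0,0],
    [0,0,1,0,0],
    [0,0,0,0,0],
  ],
)

```text
t: 27.15
position: [0.416, -0.3011, 0.0624]
tcp_rot: [-0.017, 0.986, 0.167, 0.006]
ft_force: [0.2, -0.6, -3.5]
grip_width: 0.044
grasp_force: 59.9
```

Emit:
step_arm(
  plan=[
    [0,0,1,0,0],
    [0,0,0.5,0,0],
    [0,0,0.5,0,0],
    [0,0,0,0,0],
  ],
)

```text
t: 27.48
position: [0.416, -0.301, 0.0604]
tcp_rot: [-0.017, 0.986, 0.167, 0.006]
ft_force: [1.1, -1.3, -2.4]
grip_width: 0.046
grasp_force: 60.0
```

```bash
python3 -c "
from h import *
st()"
```

```text
t 27.48 q [-0.783  0.351  1.872  0.037  0.939  0.43 ] p [ 0.416  -0.301   0.0604] F [ 1.1 -1.3 -2.4] T [-0.31 -0.12 -0.06] g 0.046 60.0
axes x,y,z [[0.944, 0.329, 0.018], [0.329, -0.944, -0.031], [0.007, 0.035, -0.999]]
```

Emit:
step_arm(
  plan=[
    [0,0,0.5,0,0],
    [0,0,0.5,0,0],
    [0,0,0.5,0,0],
    [0,0,0.5,0,0],
    [0,0,0,0,0],
  ],
)

```text
t: 27.9
position: [0.416, -0.301, 0.0584]
tcp_rot: [-0.017, 0.986, 0.167, 0.006]
ft_force: [0.3, -2.6, -2.1]
grip_width: 0.047
grasp_force: 60.0
```

Emit:
step_arm(
  plan=[
    [0,0,0.5,0,0],
    [0,0,0.5,0,0],
    [0,0,0.5,0,0],
    [0,0,0,0,0],
  ],
)

```text
t: 28.23
position: [0.4159, -0.3011, 0.0579]
tcp_rot: [-0.017, 0.986, 0.167, 0.006]
ft_force: [-1.6, -1.8, 6.7]
grip_width: 0.042
grasp_force: 61.4
```

Emit:
step_arm(
  plan=[
    [0,0,0,0,0],
    [0,0,0.5,0,0],
    [0,0,0.5,0,0],
    [0,0,0.5,0,0],
    [0,0,0,0,0],
  ],
  grip_force=20,
)

```text
t: 28.65
position: [0.4158, -0.3013, 0.0578]
tcp_rot: [-0.016, 0.986, 0.167, 0.006]
ft_force: [-4.7, -0.3, 16.4]
grip_width: 0.045
grasp_force: 63.0
```

```bash
python3 -c "
from h import *
st()"
```

```text
t 28.65 q [-0.783  0.354  1.876  0.036  0.932  0.429] p [ 0.4158 -0.3013  0.0578] F [-4.7 -0.3 16.4] T [ 0.13  0.45 -0.06] g 0.045 63.0
axes x,y,z [[0.944, 0.33, 0.018], [0.33, -0.944, -0.03], [0.007, 0.034, -0.999]]
```

Emit:
step_arm(
  plan=[
    [0,0,0,0,3],
    [0,0,0,0,5],
    [0,0,0,0,7],
    [0,0,0,0,10],
    [0,0,0,0,16],
    [0,0,0,0,22],
    [0,0,0,0,26],
  ],
  grip_force=20,
)

```text
t: 29.23
position: [0.4156, -0.3003, 0.055]
tcp_rot: [-0.018, 0.986, 0.167, 0.006]
ft_force: [-0.3, -0.4, -1.1]
grip_width: 0.307
grasp_force: 0.0
```

```bash
python3 -c "
from h import *
st()"
```

```text
t 29.23 q [-0.783  0.358  1.879  0.037  0.928  0.429] p [ 0.4156 -0.3003  0.055 ] F [-0.3 -0.4 -1.1] T [-0.07  0.03  0.02] g 0.307 0.0
axes x,y,z [[0.944, 0.329, 0.017], [0.33, -0.944, -0.033], [0.006, 0.037, -0.999]]
```

Emit:
step_arm(
  plan=[
    [0,0,-4,0,26],
    [0,0,-8,0,26],
    [0,1,-15,0,26],
    [0,1,-25,0,26],
    [0,1,-35,0,26],
    [0,1,-35,0,26],
    [0,0,-35,0,26],
    [0,0,0,0,26],
  ],
)

```text
t: 29.9
position: [0.4193, -0.3133, 0.2201]
tcp_rot: [-0.011, 0.986, 0.167, 0.01]
ft_force: [1.4, -0.9, -0.4]
grip_width: 0.303
grasp_force: 0.0
```

```bash
python3 - <<'E'
from h import *
st()
E
sed -i 's/for px in(-.042,.042)/for px in(-.042,0,.042)/' ov.py
python3 ov.py .418 -.2995 -1.245 pics/ov2.png; python3 - <<'E'
import cv2,numpy as np
from h import *
# refined cover pose by segmentation
im=cv2.imread("pics/raw_top0.png"); hsv=cv2.cvtColor(im,cv2.COLOR_BGR2HSV)
m=cv2.inRange(hsv,(8,40,90),(28,190,255)); m[:,:120]=0;m[:,195:]=0;m[:180]=0;m[260:]=0
cs,_=cv2.findContours(m,cv2.RETR_EXTERNAL,cv2.CHAIN_APPROX_NONE); c=max(cs,key=cv2.contourArea); r=cv2.minAreaRect(c); print(r,cv2.contourArea(c)); B=cv2.boxPoints(r)
for sh in range(4):
    for a in(.55,):
        f=fit(.126,.09,.006,[.51,.245,a],top=np.roll(B[::-1],sh,0))
        if np.abs(f[1]).max()<3: print(f)
        f=fit(.126,.09,.006,[.51,.245,a],top=np.roll(B,sh,0))
        if np.abs(f[1]).max()<3: print(f)
E
```

```text
t 29.9 q [-0.796  0.206  1.63   0.031  1.312  0.431] p [ 0.4193 -0.3133  0.2201] F [ 1.4 -0.9 -0.4] T [-0.02 -0.03 -0.01] g 0.303 0.0
axes x,y,z [[0.944, 0.329, 0.024], [0.33, -0.944, -0.018], [0.017, 0.025, -1.0]]
451 800
((155.43450927734375, 219.65316772460938), (53.60356521606445, 39.47808074951172), 60.01836013793945) 2018.5
(array([0.51307922, 0.24616065, 0.53601618]), [[1.1, 0.3], [-0.2, 0.7], [-0.9, -0.4], [0.1, -0.5]])
(array([0.51307922, 0.24616065, 3.67760879]), [[-0.9, -0.4], [0.1, -0.5], [1.1, 0.3], [-0.2, 0.7]])
```

View pics/ov2.png

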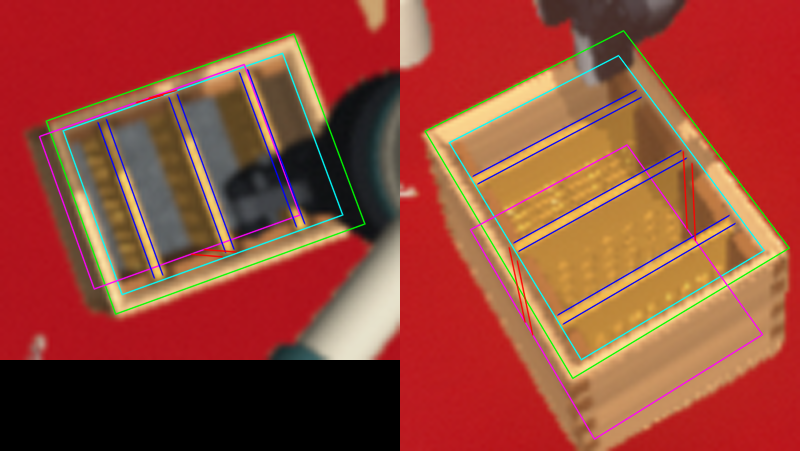

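The plate stands in the middle slot at the same height as its neighbours. Its top edge matches the model lines in both views. Now the cover.

```bash
python3 - <<'E'
from h import *
from plant import ctrl
s=ctrl.get_state(); p=s['position']; M=R.from_quat(s['tcp_rot'],scalar_first=True)
for t,n,yw in(([.43,-.28,.30],3,0),([.5135,.2455,.26],15,-.205)):
    rows((np.array(t)-p)*1000,n,yw,40,M.as_quat(scalar_first=True)); p=np.array(t); M=M*R.from_rotvec([0,0,yw])
# handle from both cameras: bar top ends predicted
for a in(.54,.60):
    c,sn=np.cos(a),np.sin(a); P=[[.5135+k*.035*c,.2455+k*.035*sn,.028] for k in(-1,1)]
    print(a,proj("top",P).round(1).tolist(),proj("side",P).round(1).tolist())
for n,(x0,y0,x1,y1) in dict(top=(125,185,190,255),side=(215,150,280,188)).items():
    im=cv2.imread(f"pics/raw_{n}0.png") if 0 else __import__("cv2").imread(f"pics/raw_{n}0.png"); import cv2
    hsv=cv2.cvtColor(im,cv2.COLOR_BGR2HSV)[y0:y1,x0:x1]; m=cv2.inRange(hsv,(5,60,60),(22,255,190))
    k,l,q,c=cv2.connectedComponentsWithStats(m); 
    for i in range(1,k):
        if q[i,4]>20:
            pts=np.argwhere(l==i)[:,::-1].astype(np.float32); print(n,q[i],c[i]+[x0,y0],cv2.minAreaRect(pts))
E
```

```text
[[8, -9, -28, 0.0, 40], [8, -9, -28, 0.0, 40], [8, -9, -28, 0.0, 40]]
end err [0.21017303 0.07860984 0.50366032] [[0.944, 0.33, 0.01], [0.329, -0.944, 0.033], [0.02, -0.028, -0.999]]
[[17, -31, 4, -0.014, 40], [17, -31, 4, -0.014, 40], [18, -31, 4, -0.014, 40], [18, -30, 3, -0.014, 40], [18, -30, 4, -0.014, 40], [19, -30, 4, -0.014, 40], [19, -30, 4, -0.014, 40], [20, -29, 4, -0.014, 40], [20, -29, 4, -0.014, 40], [20, -29, 4, -0.014, 40], [21, -29, 3, -0.014, 40], [22, -28, 4, -0.014, 40], [21, -28, 4, -0.014, 40], [23, -27, 4, -0.014, 40], [22, -28, 4, -0.014, 40]]
end err [ 0.15586389 -0.25741654  0.12884818] [[0.855, 0.519, 0.01], [0.519, -0.854, 0.033], [0.025, -0.023, -0.999]]
0.54 [[160.7, 231.3], [145.9, 205.6]] [[237.5, 166.6], [255.8, 156.2]]
0.6 [[161.5, 230.8], [145.2, 206.1]] [[238.0, 166.9], [255.3, 155.9]]
top [24 22 15 26 61] [156.47540984 219.85245902] ((31.0621280670166, 33.84911346435547), (27.307695388793945, 4.69230842590332), 67.38013458251953)
side [ 23   8  21  15 113] [247.67256637 165.15929204] ((33.000003814697266, 14.999998092651367), (5.366562843322754, 23.255107879638672), 63.43495178222656)
```

Emit:
step_arm(
  plan=[
    [8,-9,-28,0,40],
    [8,-9,-28,0,40],
    [8,-9,-28,0,40],
    [17,-31,3,-0.014,40],
    [17,-31,3,-0.014,40],
    [18,-31,3,-0.014,40],
    [18,-30,3,-0.014,40],
    [18,-30,3,-0.014,40],
    [19,-30,3,-0.014,40],
    [19,-30,3,-0.014,40],
    [20,-29,3,-0.014,40],
  ],
)

```text
t: 30.92
position: [0.4727, 0.0022, 0.2819]
tcp_rot: [-0.017, 0.975, 0.222, 0.005]
ft_force: [0.9, 0.0, 0.3]
grip_width: 0.471
grasp_force: 0.0
```

Emit:
step_arm(
  plan=[
    [20,-29,4,-0.014,40],
    [20,-29,4,-0.014,40],
    [21,-29,3,-0.014,40],
    [22,-28,4,-0.014,40],
    [21,-28,4,-0.014,40],
    [23,-27,4,-0.014,40],
    [22,-28,4,-0.014,40],
    [0,0,0,0,40],
    [0,0,0,0,40],
  ],
)

```text
t: 31.67
position: [0.5113, 0.2473, 0.2632]
tcp_rot: [-0.016, 0.962, 0.271, 0.005]
ft_force: [0.5, -1.3, -0.1]
grip_width: 0.463
grasp_force: 0.0
```

```bash
python3 -c "
from h import *
rel([.5135,.2455,.10],.54)"
```

```text
t 31.67 q [0.307 0.24  1.476 0.032 1.413 1.324] p [0.5113 0.2473 0.2632] F [ 0.5 -1.3 -0.1] T [ 0.03  0.04 -0.02] g 0.463 0.0
axes x,y,z [[0.853, 0.521, 0.019], [0.522, -0.853, -0.028], [0.002, 0.034, -0.999]]
shift tool [ -2.2   7.3 163.1] yaw 0.009
```

Emit:
step_arm(
  plan=[
    [0,3,40,0.009,40],
    [0,1,40,0,40],
    [-1,1,40,0,40],
    [-1,1,40,0,40],
    [-1,1,35,0,40],
    [-1,1,25,0,40],
    [0,1,14,0,40],
    [0,1,8,0,40],
    [0,0,0,0,40],
    [0,0,0,0,40],
  ],
)

```text
t: 32.5
position: [0.5159, 0.2432, 0.0236]
tcp_rot: [-0.016, 0.964, 0.265, 0.008]
ft_force: [-0.1, 0.3, 0.6]
grip_width: 0.467
grasp_force: 0.0
```

```bash
python3 -c "
from h import *
rel([.5135,.2455,.0095],.54)"
```

```text
t 32.5 q [0.298 0.45  1.816 0.042 0.86  1.306] p [0.5159 0.2432 0.0236] F [-0.1  0.3  0.6] T [-0.04 -0.02  0.02] g 0.467 0.0
axes x,y,z [[0.86, 0.51, 0.023], [0.51, -0.859, -0.027], [0.006, 0.035, -0.999]]
shift tool [-1.2 -2.8 14.1] yaw -0.005
```

Emit:
step_arm(
  plan=[
    [-1,-1,6,0,40],
    [0,-1,5,0,40],
    [0,0,3,0,34],
    [0,0,0,0,26],
    [0,0,0,0,18],
    [0,0,0,0,12],
    [0,0,0,0,8],
    [0,0,0,0,5],
    [0,0,0,0,5],
    [0,0,0,0,5],
  ],
  grip_force=40,
)

```text
t: 33.33
position: [0.5141, 0.2459, 0.0101]
tcp_rot: [-0.016, 0.964, 0.265, 0.008]
ft_force: [-1.4, -0.7, 5.9]
grip_width: 0.143
grasp_force: 39.5
```

```bash
python3 -c "
from h import *
st()"
```

```text
t 33.33 q [0.303 0.466 1.831 0.044 0.827 1.308] p [0.5141 0.2459 0.0101] F [-1.4 -0.7  5.9] T [-0.22  0.23  0.02] g 0.143 39.5
axes x,y,z [[0.859, 0.511, 0.024], [0.511, -0.859, -0.027], [0.007, 0.036, -0.999]]
```

Emit:
step_arm(
  plan=[
    [0,0,-3,0,0],
    [0,0,-8,0,0],
    [0,0,-20,0,0],
    [0,0,-38,0,0],
    [0,0,-40,0,0],
    [0,0,-40,0,0],
    [0,0,-40,0,0],
    [0,0,-40,0,0],
    [0,0,-40,0,0],
    [0,0,-35,0,0],
    [0,0,0,0,0],
  ],
  grip_force=60,
)

```text
t: 34.25
position: [0.5152, 0.2357, 0.3221]
tcp_rot: [-0.017, 0.964, 0.265, 0.016]
ft_force: [1.1, 0.9, -0.9]
grip_width: 0.132
grasp_force: 62.5
```

```bash
python3 -c "
from h import *
s=st(); rows((np.array([.418,-.2995,.27])-s['position'])*1000,17,1.785,0)"
```

```text
t 34.25 q [0.285 0.206 1.38  0.033 1.523 1.318] p [0.5152 0.2357 0.3221] F [ 1.1  0.9 -0.9] T [ 0.04 -0.05 -0.03] g 0.132 62.5
axes x,y,z [[0.859, 0.511, 0.039], [0.512, -0.859, -0.024], [0.021, 0.04, -0.999]]
[[-21, 24, 2, 0.105, 0], [-19, 26, 1, 0.105, 0], [-15, 28, 2, 0.105, 0], [-13, 30, 2, 0.105, 0], [-9, 31, 1, 0.105, 0], [-6, 31, 2, 0.105, 0], [-3, 32, 2, 0.105, 0], [1, 32, 1, 0.105, 0], [4, 32, 2, 0.105, 0], [7, 31, 2, 0.105, 0], [10, 31, 1, 0.105, 0], [14, 29, 2, 0.105, 0], [16, 27, 2, 0.105, 0], [20, 26, 1, 0.105, 0], [22, 23, 2, 0.105, 0], [24, 21, 2, 0.105, 0], [26, 19, 1, 0.105, 0]]
end err [ 0.41834501 -0.28662936 -0.41192017] [[0.317, -0.948, 0.021], [-0.948, -0.316, 0.04], [-0.031, -0.033, -0.999]]
```

Emit:
step_arm(
  plan=[
    [-21,24,1,0.105,0],
    [-19,26,1,0.105,0],
    [-15,28,1,0.105,0],
    [-13,30,1,0.105,0],
    [-9,31,1,0.105,0],
    [-6,31,1,0.105,0],
    [-3,32,1,0.105,0],
    [1,32,1,0.105,0],
    [4,32,2,0.105,0],
    [7,31,2,0.105,0],
    [10,31,3,0.105,0],
    [14,29,3,0.105,0],
  ],
)

```text
t: 35.25
position: [0.4419, -0.1446, 0.2809]
tcp_rot: [-0.018, 0.934, -0.356, -0.004]
ft_force: [0.8, 0.2, -2.0]
grip_width: 0.134
grasp_force: 62.4
```

Emit:
step_arm(
  plan=[
    [16,27,3,0.105,0],
    [20,26,3,0.105,0],
    [22,23,3,0.105,0],
    [24,21,3,0.105,0],
    [26,19,3,0.105,0],
    [0,0,0,0,0],
    [0,0,0,0,0],
  ],
)

```text
t: 35.83
position: [0.413, -0.3011, 0.2594]
tcp_rot: [-0.017, 0.811, -0.585, -0.009]
ft_force: [-0.6, 0.5, -1.6]
grip_width: 0.136
grasp_force: 62.4
```

```bash
python3 -c "
from h import *
rel([.418,-.2995,.20],-1.245)"
```

```text
t 35.83 q [-0.788  0.174  1.573  0.03   1.418  2.029] p [ 0.413  -0.3011  0.2594] F [-0.6  0.5 -1.6] T [-0.02  0.   -0.03] g 0.136 62.4
axes x,y,z [[0.315, -0.949, -0.034], [-0.949, -0.314, -0.017], [0.005, 0.037, -0.999]]
shift tool [ 2.  -4.3 59.5] yaw -0.005
```

Emit:
step_arm(
  plan=[
    [1,-3,25,-0.005,0],
    [1,-1,30,0,0],
    [1,0,30,0,0],
    [1,0,25,0,0],
    [1,1,15,0,0],
    [0,0,8,0,0],
    [0,0,0,0,0],
    [0,0,0,0,0],
  ],
)

```text
t: 36.5
position: [0.4195, -0.2986, 0.128]
tcp_rot: [-0.017, 0.813, -0.582, -0.008]
ft_force: [1.0, 0.1, -0.9]
grip_width: 0.133
grasp_force: 62.4
```

```bash
python3 - <<'E'
from h import *
from plant import ctrl, eyes
import cv2
rel([.418,-.2995,.11],-1.245)
s=ctrl.get_state(); M=R.from_quat(s["tcp_rot"],scalar_first=True).as_matrix(); p=s["position"]
outs=[]
for n,(x0,y0,w,h,k) in dict(top=(345,215,100,90,4),side=(195,258,108,125,3.7)).items():
    im=eyes.capture(n)["image"][:,:,::-1]; c=cv2.resize(im[y0:y0+h,x0:x0+w],None,fx=k,fy=k,interpolation=2)
    def line(P,col):
        q=(((proj(n,P)+.5-[x0,y0])*k-.5)*8).round().astype(int); cv2.polylines(c,[q.reshape(-1,1,2)],True,col,1,cv2.LINE_AA,3)
    line(rect(.146,.11,.093,.418,-.2995,-1.245),(0,255,0))
    g=np.array([[.063,.045],[.063,-.045],[-.063,-.045],[-.063,.045]])
    line(np.array([p+M@[a,b,.0035] for a,b in g]),(255,255,0))
    outs.append(c)
H=max(o.shape[0] for o in outs); cv2.imwrite("pics/cv.png",np.hstack([np.pad(o,((0,H-o.shape[0]),(0,0),(0,0))) for o in outs]))
E
```

```text
t 36.5 q [-0.775  0.277  1.781  0.034  1.105  2.022] p [ 0.4195 -0.2986  0.128 ] F [ 1.   0.1 -0.9] T [-0.05  0.02 -0.05] g 0.133 62.4
axes x,y,z [[0.323, -0.946, -0.032], [-0.946, -0.322, -0.018], [0.007, 0.036, -0.999]]
shift tool [ 1.   2.1 17.9] yaw 0.003
```

View pics/cv.png

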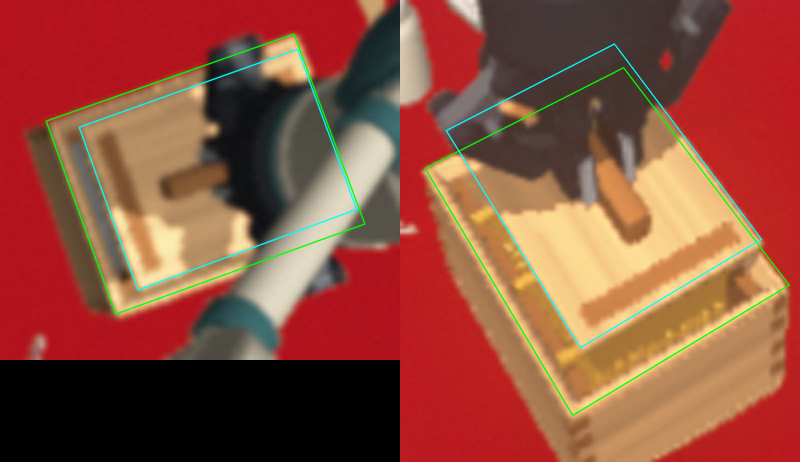

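The overlay of the held cover matches within about 1 px: front corners at (580,346) and (757,244). The cover is centred over the case, so I'll lower it.

Emit:
step_arm(
  plan=[
    [0.2,1.6,4,0.003,0],
    [0.2,0.1,6,0,0],
    [0.2,0.1,6,0,0],
    [0.2,0.1,5,0,0],
    [0.1,0.1,3,0,0],
    [0.1,0,2,0,0],
    [0,0,0,0,0],
  ],
)

```text
t: 37.18
position: [0.4174, -0.2995, 0.1008]
tcp_rot: [-0.016, 0.812, -0.584, -0.008]
ft_force: [1.2, -0.1, -1.9]
grip_width: 0.136
grasp_force: 62.4
```

Emit:
step_arm(
  plan=[
    [0,0,1,0,0],
    [0,0,1,0,0],
    [0,0,1,0,0],
    [0,0,1,0,0],
    [0,0,0,0,0],
  ],
)

```text
t: 37.6
position: [0.4179, -0.2997, 0.0979]
tcp_rot: [-0.016, 0.812, -0.583, -0.008]
ft_force: [-0.2, 1.1, 2.1]
grip_width: 0.136
grasp_force: 63.1
```

```bash
python3 -c "
from h import *
rel([.418,-.299,.0945],-1.245)"
```

```text
t 37.6 q [-0.779  0.307  1.823  0.035  1.031  2.02 ] p [ 0.4179 -0.2997  0.0979] F [-0.2  1.1  2.1] T [-0.1   0.06 -0.01] g 0.136 63.1
axes x,y,z [[0.319, -0.947, -0.031], [-0.948, -0.319, -0.018], [0.007, 0.035, -0.999]]
shift tool [-0.5 -0.3  3.4] yaw -0.001
```

Emit:
step_arm(
  plan=[
    [0,0,0.7,0,0],
    [0,0,0.7,0,0],
    [0,0,0.7,0,0],
    [0,0,0,0,0],
  ],
)

```text
t: 37.93
position: [0.4179, -0.2995, 0.0966]
tcp_rot: [-0.016, 0.812, -0.583, -0.007]
ft_force: [-1.9, 3.2, 9.2]
grip_width: 0.135
grasp_force: 64.0
```

Emit:
step_arm(
  plan=[
    [0,0,0.7,0,0],
    [0,0,0.7,0,0],
    [0,0,0,0,0],
  ],
)

```text
t: 38.18
position: [0.418, -0.2994, 0.0954]
tcp_rot: [-0.016, 0.812, -0.583, -0.007]
ft_force: [-2.0, 4.0, 10.7]
grip_width: 0.136
grasp_force: 64.4
```

```bash
python3 -c "
from h import *
rel([.418,-.299,.0945],-1.245)"
```

```text
t 38.18 q [-0.779  0.31   1.827  0.035  1.024  2.02 ] p [ 0.418  -0.2994  0.0954] F [-2.   4.  10.7] T [-0.02  0.41 -0.08] g 0.136 64.4
axes x,y,z [[0.319, -0.947, -0.031], [-0.948, -0.319, -0.018], [0.007, 0.035, -0.999]]
shift tool [-0.3 -0.1  0.9] yaw -0.001
```

Emit:
step_arm(
  plan=[
    [0,0,0.7,0,0],
    [0,0,0.7,0,0],
    [0,0,0.7,0,0],
    [0,0,0,0,0],
  ],
)

```text
t: 38.52
position: [0.418, -0.2993, 0.0948]
tcp_rot: [-0.016, 0.812, -0.583, -0.007]
ft_force: [-3.7, 5.4, 20.6]
grip_width: 0.133
grasp_force: 65.7
```

```bash
python3 -c "
from h import *
st()"
```

```text
t 38.52 q [-0.778  0.31   1.829  0.035  1.022  2.02 ] p [ 0.418  -0.2993  0.0948] F [-3.7  5.4 20.6] T [ 0.23  0.73 -0.07] g 0.133 65.7
axes x,y,z [[0.319, -0.947, -0.03], [-0.948, -0.319, -0.018], [0.008, 0.035, -0.999]]
```

Emit:
step_arm(
  plan=[
    [0,0,-0.7,0,12],
    [0,0,0,0,14],
    [0,0,0,0,17],
    [0,0,0,0,22],
    [0,0,0,0,26],
    [0,0,0,0,26],
    [0,0,-15,0,26],
    [0,0,-25,0,26],
    [0,0,-15,0,20],
    [0,0,0,0,0],
    [0,0,0,0,0],
  ],
  grip_force=20,
)

```text
t: 39.43
position: [0.4176, -0.3018, 0.1478]
tcp_rot: [-0.016, 0.812, -0.584, -0.007]
ft_force: [-0.8, 0.4, 0.4]
grip_width: -0.002
grasp_force: 0.0
```

```bash
python3 - <<'E'
from h import *
rel([.418,-.2995,.115],-1.245)
from plant import eyes; import cv2
# cover level check: rim-visibility, compare edges numerically with model
im=eyes.capture("side")["image"][:,:,::-1]; cv2.imwrite("pics/raw_side3.png",im)
E
```

```text
t 39.43 q [-0.782  0.258  1.752  0.033  1.151  2.021] p [ 0.4176 -0.3018  0.1478] F [-0.8  0.4  0.4] T [-0.03  0.01  0.01] g -0.002 0.0
axes x,y,z [[0.319, -0.947, -0.031], [-0.948, -0.318, -0.018], [0.007, 0.035, -0.999]]
shift tool [-1.  -0.5 32.9] yaw -0.001
```

Emit:
step_arm(
  plan=[
    [-0.5,-0.5,12,0,0],
    [-0.5,0,12,0,0],
    [0,0,6,0,0],
    [0,0,1,0,0],
    [0,0,1,0,0],
    [0,0,1,0,0],
    [0,0,0,0,0],
  ],
)

```text
t: 40.07
position: [0.4179, -0.2993, 0.1146]
tcp_rot: [-0.016, 0.812, -0.583, -0.008]
ft_force: [-0.8, -0.5, 0.7]
grip_width: -0.002
grasp_force: 0.0
```

Emit:
step_arm(
  plan=[
    [0,0,1,0,0],
    [0,0,0.7,0,0],
    [0,0,0,0,0],
  ],
)

```text
t: 40.32
position: [0.418, -0.2993, 0.1133]
tcp_rot: [-0.016, 0.812, -0.584, -0.007]
ft_force: [0.4, 0.8, 0.7]
grip_width: 0.002
grasp_force: 0.5
```

Emit:
step_arm(
  plan=[
    [0,0,1,0,0],
    [0,0,0.7,0,0],
    [0,0,0,0,0],
  ],
)

```text
t: 40.57
position: [0.418, -0.2994, 0.1131]
tcp_rot: [-0.016, 0.812, -0.583, -0.007]
ft_force: [-1.9, 2.0, 10.9]
grip_width: -0.001
grasp_force: 5.7
```

Emit:
step_arm(
  plan=[
    [0,0,0.7,0,0],
    [0,0,0.7,0,0],
    [0,0,0,0,0],
  ],
)

```text
t: 40.82
position: [0.4181, -0.2994, 0.113]
tcp_rot: [-0.016, 0.812, -0.583, -0.007]
ft_force: [-3.4, 2.9, 19.8]
grip_width: 0.001
grasp_force: 9.9
```

```bash
python3 -c "
from h import *
st()"
```

```text
t 40.82 q [-0.778  0.29   1.805  0.034  1.065  2.022] p [ 0.4181 -0.2994  0.113 ] F [-3.4  2.9 19.8] T [ 0.51  0.7  -0.03] g 0.001 9.9
axes x,y,z [[0.319, -0.947, -0.029], [-0.948, -0.319, -0.018], [0.008, 0.034, -0.999]]
```

Firm contact at z = 0.113, which is exactly the seated handle height. I'll check both handle ends for level.

Emit:
step_arm(
  plan=[
    [0,0,-4,0,0],
    [25,0,-2,0,0],
    [0,0,1.5,0,0],
    [0,0,1.5,0,0],
    [0,0,1,0,0],
    [0,0,1,0,0],
    [0,0,0,0,0],
  ],
)

```text
t: 41.4
position: [0.427, -0.325, 0.113]
tcp_rot: [-0.015, 0.812, -0.583, -0.005]
ft_force: [-2.6, -2.6, 16.5]
grip_width: 0.002
grasp_force: 7.9
```

Emit:
step_arm(
  plan=[
    [0,0,-4,0,0],
    [-25,0,-2,0,0],
    [-25,0,0,0,0],
    [0,0,3,0,0],
    [0,0,2,0,0],
    [0,0,1,0,0],
    [0,0,0,0,0],
  ],
)

```text
t: 41.98
position: [0.4078, -0.2719, 0.113]
tcp_rot: [-0.018, 0.812, -0.583, -0.011]
ft_force: [-6.5, 8.8, 20.2]
grip_width: -0.003
grasp_force: 10.3
```

Both ends read z = 0.113, so the cover is level. I'll retreat, then check the plates and cover numerically.

Emit:
step_arm(
  plan=[
    [0,0,-5,0,0],
    [0,0,-20,0,0],
    [0,0,-40,0,0],
    [0,0,-40,0,0],
    [-30,0,-25,0,0],
    [-40,0,0,0,0],
    [-40,0,0,0,0],
    [-40,0,0,0,0],
    [-40,0,0,0,0],
    [0,0,0,0,0],
    [0,0,0,0,0],
  ],
)

```text
t: 42.9
position: [0.3479, -0.0988, 0.2477]
tcp_rot: [-0.016, 0.813, -0.582, -0.007]
ft_force: [0.7, -0.5, -0.5]
grip_width: -0.003
grasp_force: 0.0
```

```bash
python3 - <<'E'
from h import *
from plant import eyes; import cv2
st(); P=rect(.126,.09,.091,.418,-.2995,-1.245); C0=rect(.146,.11,.093,.418,-.2995,-1.245)
outs=[]
for n,(x0,y0,w,h,k) in dict(top=(345,215,100,90,4),side=(195,258,108,125,3.7)).items():
    im=eyes.capture(n)["image"][:,:,::-1]; c=cv2.resize(im[y0:y0+h,x0:x0+w],None,fx=k,fy=k,interpolation=2)
    for Q,col in((P,(255,255,0)),(C0,(0,255,0))):
        q=(((proj(n,Q)+.5-[x0,y0])*k-.5)*8).round().astype(int); cv2.polylines(c,[q.reshape(-1,1,2)],True,col,1,cv2.LINE_AA,3)
    outs.append(c)
H=max(o.shape[0] for o in outs); cv2.imwrite("pics/fin.png",np.hstack([np.pad(o,((0,H-o.shape[0]),(0,0),(0,0))) for o in outs]))
E
```

```text
t 42.9 q [-0.505 -0.065  1.862  0.035  1.355  2.301] p [ 0.3479 -0.0988  0.2477] F [ 0.7 -0.5 -0.5] T [ 0.01 -0.03  0.02] g -0.003 0.0
axes x,y,z [[0.322, -0.946, -0.031], [-0.947, -0.321, -0.018], [0.007, 0.035, -0.999]]
```

```bash
python3 -c "
from plant import ctrl
print(ctrl.sign_off())"
```

```text
the job is handed in; nothing more can be done
None
```

The brass plate stands fully down in the middle slot and the cover sits level on its ledge, with the handle top at 113 mm in the middle and near both ends; I handed the job in at 42.9 s, without a last picture because all 10 views were used.

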